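# Store the spice mills heavy end down

## Robot

A 6-joint arm with a two-finger parallel gripper is mounted at the origin on the work surface. World frame = base frame: x ahead of the robot, y to its left, z up, the work surface at z = 0. Lengths are in m, angles in rad, forces in N, time in s.
With the tool pointing down it reaches from about 0.375 to 0.975 m from the base axis. Payload 3.8 kg.
Tool frame: the origin (TCP) lies between the finger pads; the fingertips stand 8 mm ahead of it and the grasp point (between the pads) lies 11 mm behind it; z points along the fingers, y is the direction in which the jaws open and shut (so a half turn about z gives the same grasp; the last joint's range is limited). The gripper opens to 88 mm and grips with 3 to 60 N. Pads are 18 mm wide; open, the fingers measure 123 mm over their backs; the gripper's body (75 mm by 187 mm) begins 45 mm behind the grasp point.
Start: joints at [-0.037, 0.264, 1.604, -0, 1.274, -0.037], TCP at [0.675, -0, 0.247] pointing down, gripper open.
Joint ranges: [-2.63, 2.63], [-0.94, 2.18], [0.31, 2.57], [-1.31, 4.45], [0, 2.66], [-2.55, 2.55]. Speed limits (rad/s): [2.57, 2.57, 3.14, 3.14, 3.14, 3.14].

## Interface

Orientations are given as a unit quaternion [w, x, y, z].
In Python, from bench import status, imaging, ticket gives the robot as it stands.
- The arm moves only by the tool send_rows, never from a script. Its argument "steps" is a list of rows, each a list of 3 entries, a list of its own where there are three numbers: the turn, a rotation vector about the tool's x, y, z in rad, then the shift along the tool's x, y, z in cm, then the opening, from -1 (shut) to 1 (fully open), so that 0 is half open. In form: [[[ax, ay, az], [dx, dy, dz], grip], ...]. A call has 1 to 5 rows; each row is the pose to reach, as a shift and turn from the pose commanded when the call began, along the tool's axes at that moment; what a row does not reach only later rows make up. A row lasts 1/10 s, in which the tool goes at most 50 mm and 8.59 degrees, less where a joint would pass 70% of its speed; a pose out of reach is approached as far as the arm can. A call with a gripper value outside its range is refused whole. The fingers move at their own pace and stop on an object; "force" is the grip in N (left out, the last holds). Time passes only in rows, so rows that repeat a pose let the fingers close. It gives the time, the measured TCP pose, the force and the opening at its end, in the units of the state.
- status.read_state(): the state, without advancing time (a new reading comes with each control period).
- imaging.grab_frame(name): name is "scene" or "side" or "wrist"; returns a dict with "color" (420x560x3 uint8, red, green, blue), "intrinsics" (3x3 intrinsics, pixels), "k1" (the pictures are not rectified: a ray, as slopes to the right and down, at radius r is drawn at 1 + k1 r^2 times it, then the intrinsics apply), "R" (3x3) and "t" (3): a world point X has camera coordinates R X + t. Camera axes: x right, y down, z forward; pixel columns grow to the right and rows downward; lengths in m; the calibration is good to about 2 mm. A picture is of the moment at which its call begins. There is no depth.
- ticket.finish_job(): hands the job in, once; it reports no verdict.
The state is a dict: "time": time; "joint_positions": joint angles; "qd": joint speeds; "effort": joint torques, N m; "eef_pos": TCP position; "orientation": TCP orientation; "force": force on the tool from outside, world axes, zero at the start; "moment": the same for the moment, N m; "finger_gap": finger opening in m.
Only numpy, scipy, OpenCV 4.12 (cv2) and the standard library are available. Lean on these libraries where they do the work, as an engineer would, in place of code of your own. Each camera call takes 0.05 s, during which the arm holds its last target.

## Task

Pick up each of the two wooden spice mills at mid-length and lift it clear, to feel which of its two look-alike ends is the heavy one. Then lay it gently, without dropping it, in a cradle of its own on the sloping aluminium stand, heavy end down at the stop plate, and let go. Leave everything else where it is.

Things in the scene. Friction and masses are not known exactly. Their poses are not given: they have to be found in the camera images.
- mill_a: One of two identical ash spice mills, 150 mm long, 0.3 kg, lying on its side, axis 22 mm above the worktop. Round waist 36 mm thick over the middle 90 mm, a 44 x 44 mm square block 30 mm long at each end. Looks the same both ways; a weight hidden in one end (either one, new each start, not told by the axes) puts the balance point about 28 mm off the middle. Origin: its centre; x along its length.
- mill_b: The other mill, same shape and size as mill_a; its heavy end is drawn separately. Held at mid-length with a light grip (4 to 8 N) a mill droops some 50 degrees to its heavy end; with a firm one (30 N or more) it stays level within 2 degrees and loads the wrist with about 0.09 N m about the line between the fingers. Origin: its centre; x along its length.
- cradle_l: Left cradle on the stand: an aluminium trough sloping 25 degrees, high at its far end, its low near end closed by a stop plate. Origin: the centre of a mill lying home in it, 80 mm above the worktop. x points up the slope along the trough, y across, z square to its floor (upwards). Stop face at x = -75 mm, rising 28 mm from the floor, 6 mm above the mill's axis.
- cradle_r: Right cradle, the same as the left, same axes. The floor, 22 mm below the origin, lies only under the mill's end blocks (x = 42 to 78 mm either way), with a 14 mm wide strip between, so fingers have room beside the waist. Flared cheeks, about 58 mm apart at the floor, 67 mm at their top 19 mm above it, guide the end blocks. Friction may keep a mill where it is laid.
- stand: The fixed stand, a black base plate with both aluminium cradles on it side by side, 110 mm apart between their centre lines; plate 200 mm deep, 230 mm wide, 6 mm thick; the highest points (the far ends of the cradles) are about 115 mm above the worktop. Origin on the worktop, midway between the two cradles; x axis level, towards the high end; y to the left.
- egg_cup_1: Ash egg cup, 42 mm across and 45 mm high, standing between the mills. Bystander. Origin under its foot, z up.
- egg_cup_2: Second ash egg cup of the same size, near the right of the stand. Bystander. Origin under its foot.
- timer: Round white kitchen timer, 68 mm across, 53 mm high, on the right. Bystander. Origin under its base.
Things that resemble listed ones, but are neither listed nor needed, are in the scene too. Leave any green, pink or yellow look-alike of the mill_b alone.

How it is judged:
On the way, in this order (a step that is already met when the one before it is completed fails the run):
1. a mill is held by the fingers within 30 mm of mid-length, its centre more than 100 mm above the worktop (((contact force between the fingers and mill_a above 1 N and height (world z) of mill_a above 0.1 m and x of the grasp point in the frame of mill_a between -0.03 and 0.03 m) or (contact force between the fingers and mill_b above 1 N and height (world z) of mill_b above 0.1 m and x of the grasp point in the frame of mill_b between -0.03 and 0.03 m))), for 0.2 s.
2. one mill lies released in a cradle, heavy end down at the stop ((((x of mill_a in the frame of cradle_l between -0.012 and 0.016 m and y of mill_a in the frame of cradle_l between -0.012 and 0.012 m and z of mill_a in the frame of cradle_l between -0.008 and 0.008 m and angle between the x axis of mill_a and the x axis of cradle_l, either way round below 0.14 rad and x of mill_a_weight in the frame of cradle_l below -0.02 m and contact force between mill_a and the fingers below 0.2 N and linear speed of mill_a below 0.03 m/s) or (x of mill_a in the frame of cradle_r between -0.012 and 0.016 m and y of mill_a in the frame of cradle_r between -0.012 and 0.012 m and z of mill_a in the frame of cradle_r between -0.008 and 0.008 m and angle between the x axis of mill_a and the x axis of cradle_r, either way round below 0.14 rad and x of mill_a_weight in the frame of cradle_r below -0.02 m and contact force between mill_a and the fingers below 0.2 N and linear speed of mill_a below 0.03 m/s)) or ((x of mill_b in the frame of cradle_l between -0.012 and 0.016 m and y of mill_b in the frame of cradle_l between -0.012 and 0.012 m and z of mill_b in the frame of cradle_l between -0.008 and 0.008 m and angle between the x axis of mill_b and the x axis of cradle_l, either way round below 0.14 rad and x of mill_b_weight in the frame of cradle_l below -0.02 m and contact force between mill_b and the fingers below 0.2 N and linear speed of mill_b below 0.03 m/s) or (x of mill_b in the frame of cradle_r between -0.012 and 0.016 m and y of mill_b in the frame of cradle_r between -0.012 and 0.012 m and z of mill_b in the frame of cradle_r between -0.008 and 0.008 m and angle between the x axis of mill_b and the x axis of cradle_r, either way round below 0.14 rad and x of mill_b_weight in the frame of cradle_r below -0.02 m and contact force between mill_b and the fingers below 0.2 N and linear speed of mill_b below 0.03 m/s)))), for 0.2 s.
3. while it lies there, the other mill is held within 30 mm of mid-length, its centre more than 100 mm above the worktop (((((x of mill_a in the frame of cradle_l between -0.012 and 0.016 m and y of mill_a in the frame of cradle_l between -0.012 and 0.012 m and z of mill_a in the frame of cradle_l between -0.008 and 0.008 m and angle between the x axis of mill_a and the x axis of cradle_l, either way round below 0.14 rad and x of mill_a_weight in the frame of cradle_l below -0.02 m and contact force between mill_a and the fingers below 0.2 N and linear speed of mill_a below 0.03 m/s) or (x of mill_a in the frame of cradle_r between -0.012 and 0.016 m and y of mill_a in the frame of cradle_r between -0.012 and 0.012 m and z of mill_a in the frame of cradle_r between -0.008 and 0.008 m and angle between the x axis of mill_a and the x axis of cradle_r, either way round below 0.14 rad and x of mill_a_weight in the frame of cradle_r below -0.02 m and contact force between mill_a and the fingers below 0.2 N and linear speed of mill_a below 0.03 m/s)) and (contact force between the fingers and mill_b above 1 N and height (world z) of mill_b above 0.1 m and x of the grasp point in the frame of mill_b between -0.03 and 0.03 m)) or (((x of mill_b in the frame of cradle_l between -0.012 and 0.016 m and y of mill_b in the frame of cradle_l between -0.012 and 0.012 m and z of mill_b in the frame of cradle_l between -0.008 and 0.008 m and angle between the x axis of mill_b and the x axis of cradle_l, either way round below 0.14 rad and x of mill_b_weight in the frame of cradle_l below -0.02 m and contact force between mill_b and the fingers below 0.2 N and linear speed of mill_b below 0.03 m/s) or (x of mill_b in the frame of cradle_r between -0.012 and 0.016 m and y of mill_b in the frame of cradle_r between -0.012 and 0.012 m and z of mill_b in the frame of cradle_r between -0.008 and 0.008 m and angle between the x axis of mill_b and the x axis of cradle_r, either way round below 0.14 rad and x of mill_b_weight in the frame of cradle_r below -0.02 m and contact force between mill_b and the fingers below 0.2 N and linear speed of mill_b below 0.03 m/s)) and (contact force between the fingers and mill_a above 1 N and height (world z) of mill_a above 0.1 m and x of the grasp point in the frame of mill_a between -0.03 and 0.03 m)))), for 0.2 s.
At the end, for the whole second after the job is handed in: Both mills lie still and released, one in each cradle, with the heavy end (the hidden weight) at the low end: the mill's centre within 12 mm across, 8 mm in height and -12 to +16 mm along the slope of the cradle's origin, and its axis within 0.14 rad of the trough's ((((x of mill_a in the frame of cradle_l between -0.012 and 0.016 m and y of mill_a in the frame of cradle_l between -0.012 and 0.012 m and z of mill_a in the frame of cradle_l between -0.008 and 0.008 m and angle between the x axis of mill_a and the x axis of cradle_l, either way round below 0.14 rad and x of mill_a_weight in the frame of cradle_l below -0.02 m and contact force between mill_a and the fingers below 0.2 N and linear speed of mill_a below 0.03 m/s) and (x of mill_b in the frame of cradle_r between -0.012 and 0.016 m and y of mill_b in the frame of cradle_r between -0.012 and 0.012 m and z of mill_b in the frame of cradle_r between -0.008 and 0.008 m and angle between the x axis of mill_b and the x axis of cradle_r, either way round below 0.14 rad and x of mill_b_weight in the frame of cradle_r below -0.02 m and contact force between mill_b and the fingers below 0.2 N and linear speed of mill_b below 0.03 m/s)) or ((x of mill_a in the frame of cradle_r between -0.012 and 0.016 m and y of mill_a in the frame of cradle_r between -0.012 and 0.012 m and z of mill_a in the frame of cradle_r between -0.008 and 0.008 m and angle between the x axis of mill_a and the x axis of cradle_r, either way round below 0.14 rad and x of mill_a_weight in the frame of cradle_r below -0.02 m and contact force between mill_a and the fingers below 0.2 N and linear speed of mill_a below 0.03 m/s) and (x of mill_b in the frame of cradle_l between -0.012 and 0.016 m and y of mill_b in the frame of cradle_l between -0.012 and 0.012 m and z of mill_b in the frame of cradle_l between -0.008 and 0.008 m and angle between the x axis of mill_b and the x axis of cradle_l, either way round below 0.14 rad and x of mill_b_weight in the frame of cradle_l below -0.02 m and contact force between mill_b and the fingers below 0.2 N and linear speed of mill_b below 0.03 m/s)))); the robot touches nothing.
It fails at once if a bystander is moved by more than 30 mm (distance of any of egg_cup_1, egg_cup_2, timer from where it was at the start of the episode above 0.03 m).
It fails at once if a mill strikes the stand with more than 80 N (contact force between any of mill_a, mill_b and stand above 80 N).
It fails at once if a mill moves faster than 0.8 m/s while no finger holds it (dropped) ((linear speed of mill_a above 0.8 m/s and contact force between the fingers and mill_a below 0.1 N) or (linear speed of mill_b above 0.8 m/s and contact force between the fingers and mill_b below 0.1 N)).
It also fails if it takes over 56 s, if anything falls off the work surface, if the arm or the gripper's body presses on something with over 40 N, if the wrist force passes 120 N, or if a joint passes its speed limit or range.

## Working session

There is one attempt and no reset: what is moved stays moved. The work goes in short steps, Python scripts to look and compute and a tool call to move; the robot and the scene stay as the last step left them, time stands still between calls to the robot, and variables do not carry over. Pictures are saved under pics/ and viewed, and the job is handed in when it is done.

Besides the shell and the picture viewer there is one more tool, called after ">>>" as name([rows], argument=value, ...), one row to a line, values as JSON. send_rows: Moves the arm, as the interface text tells. Its arguments: {"type":"object","properties":{"steps":{"type":"array"},"force":{"type":"number"}},"required":["steps"]}

```bash
mkdir -p pics; ls
cat > h.py <<'E'
import numpy as np, cv2, json
from scipy.spatial.transform import Rotation as Ro
from bench import status, imaging, ticket
def grab(n,save=None):
    f=imaging.grab_frame(n)
    for k in ("intrinsics","R","t"): f[k]=np.array(f[k],float)
    f["color"]=np.array(f["color"])
    if save: cv2.imwrite("pics/"+save+".png",f["color"][:,:,::-1])
    return f
def ray(f,u,v):
    K=f["intrinsics"]; d=np.array([(u-K[0,2])/K[0,0],(v-K[1,2])/K[1,1]]); s=d.copy()
    for _ in range(20): s=d/(1+f["k1"]*(s@s))
    R=f["R"]; return -R.T@f["t"], R.T@np.array([s[0],s[1],1])
def onz(f,u,v,z):
    o,d=ray(f,u,v); return o+d*(z-o[2])/d[2]
def proj(f,X):
    c=f["R"]@np.array(X,float)+f["t"]; s=c[:2]/c[2]; s=s*(1+f["k1"]*(s@s)); K=f["intrinsics"]
    return np.array([K[0,0]*s[0]+K[0,2],K[1,1]*s[1]+K[1,2]])
def tri(f1,p1,f2,p2):
    A=[];b=[]
    M=np.zeros((3,3));v=np.zeros(3)
    for f,p in ((f1,p1),(f2,p2)):
        o,d=ray(f,*p); d/=np.linalg.norm(d); P=np.eye(3)-np.outer(d,d); M+=P; v+=P@o
    return np.linalg.solve(M,v)
def rot(s=None):
    s=s or status.read_state(); q=s["orientation"]; return Ro.from_quat([q[1],q[2],q[3],q[0]])
E
python3 - <<'E'
from h import *
s=status.read_state();print(s)
for n in ("scene","side","wrist"):
    f=grab(n,n+"0"); print(n,f["intrinsics"].tolist(),f["k1"],(-f["R"].T@f["t"]).round(3),f["R"][2].round(3))
E
```

```text
pics
{'time': 0.0, 'joint_positions': array([-3.68929103e-02,  2.64743849e-01,  1.60535395e+00, -5.67503628e-06,
        1.27368268e+00, -3.68755543e-02]), 'qd': array([ 4.49158341e-04, -1.68959379e-03,  7.53655851e-05, -2.70081403e-04,
       -6.34883531e-04,  5.48459841e-04]), 'effort': array([-9.59501231e-04, -5.02113855e+01, -3.56871557e+01,  7.25938403e-02,
        2.92220683e-02, -1.93505334e-04]), 'eef_pos': array([6.74319309e-01, 2.62560803e-05, 2.45405073e-01]), 'orientation': array([-0.00079966,  0.7071119 ,  0.70710081, -0.00074645]), 'force': array([0.11425781, 0.51781654, 0.37653834]), 'moment': array([-0.01728253,  0.01194806,  0.00541672]), 'finger_gap': 0.08819349224248679}
scene [[535.8451706220984, 0.0, 275.13852185476196], [0.0, 535.8451706220984, 213.99199767730786], [0.0, 0.0, 1.0]] -0.06798233493391054 [ 1.047 -0.516  1.132] [-0.403  0.358 -0.842]
side [[491.91183462861966, 0.0, 273.5309396178876], [0.0, 491.91183462861966, 212.1166117117299], [0.0, 0.0, 1.0]] -0.046632901555048706 [0.344 0.815 0.627] [ 0.196 -0.826 -0.528]
wrist [[290.14623426002385, 0.0, 277.85895584014776], [0.0, 290.14623426002385, 206.71752100538615], [0.0, 0.0, 1.0]] -0.05474273977551576 [0.675 0.075 0.383] [-0.003 -0.297 -0.955]
```

View pics/scene0.png

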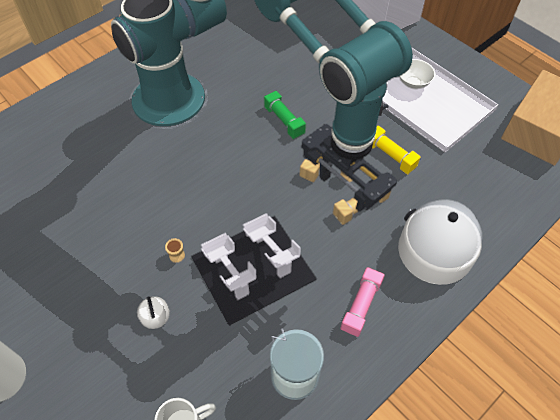

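View pics/side0.png

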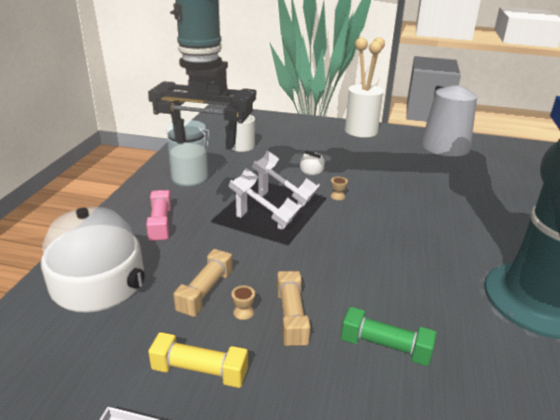

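View pics/wrist0.png

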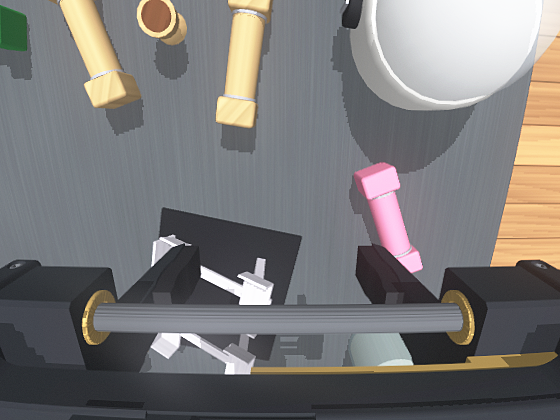

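The side view shows five mill-like objects. The yellow (200,358), green (390,335) and pink (158,215) ones are decoys. The two ash ones at (205,282) and (292,308) fit the description. Next I'll crop to confirm and measure.

Run:
```python
from h import *
f=grab("side"); c=f["color"]
hsv=cv2.cvtColor(c,cv2.COLOR_RGB2HSV)
m=((hsv[:,:,0]>8)&(hsv[:,:,0]<24)&(hsv[:,:,1]>70)&(hsv[:,:,1]<200)&(hsv[:,:,2]>60)).astype(np.uint8)
m[:235]=0
n,l,st,ce=cv2.connectedComponentsWithStats(m)
for i in range(1,n):
    if st[i,4]>150:
        print(i,st[i],ce[i].round(1),onz(f,*ce[i],0.022).round(3))
        ys,xs=np.nonzero(l==i); r=cv2.minAreaRect(np.c_[xs,ys].astype(np.float32)); print(r)
cv2.imwrite("pics/crop_side.png",cv2.resize(c[240:360,160:330,::-1],None,fx=4.5,fy=4.5,interpolation=cv2.INTER_CUBIC))
w=grab("wrist"); cv2.imwrite("pics/crop_w.png",cv2.resize(w["color"][0:140,40:300,::-1],None,fx=3,fy=3,interpolation=cv2.INTER_CUBIC))
s=grab("scene"); cv2.imwrite("pics/crop_st.png",cv2.resize(s["color"][200:340,180:330,::-1],None,fx=4,fy=4,interpolation=cv2.INTER_CUBIC))
cv2.imwrite("pics/crop_st2.png",cv2.resize(c[140:250,200:330,::-1],None,fx=5,fy=5,interpolation=cv2.INTER_CUBIC))
```

```text
1 [   0  235   46   64 1908] [ 17.7 258.1] [1.022 0.179 0.022]
((22.5, 266.5), (63.0, 45.0), 90.0)
2 [ 173  249   59   68 1686] [201.8 283.3] [0.637 0.152 0.022]
((202.5198974609375, 281.1132507324219), (31.712589263916016, 78.26476287841797), 38.85337448120117)
3 [ 277  271   34   75 1718] [292.7 309.7] [0.456 0.177 0.022]
((293.31549072265625, 307.462158203125), (75.81607055664062, 28.71399688720703), 83.1572265625)
4 [231 285  24  35 642] [243.  301.6] [0.547 0.18  0.022]
((242.5, 302.0), (34.0, 23.0), 90.0)
5 [148 332  77  44 397] [180.7 357. ] [0.604 0.329 0.022]
((185.05770874023438, 356.2115478515625), (75.50471496582031, 39.22322463989258), 11.309932708740234)
6 [222 346  27  42 264] [238.9 369.1] [0.508 0.328 0.022]
((234.923095703125, 366.3846435546875), (25.10286521911621, 40.39992141723633), 11.309932708740234)
```

View pics/crop_side.png

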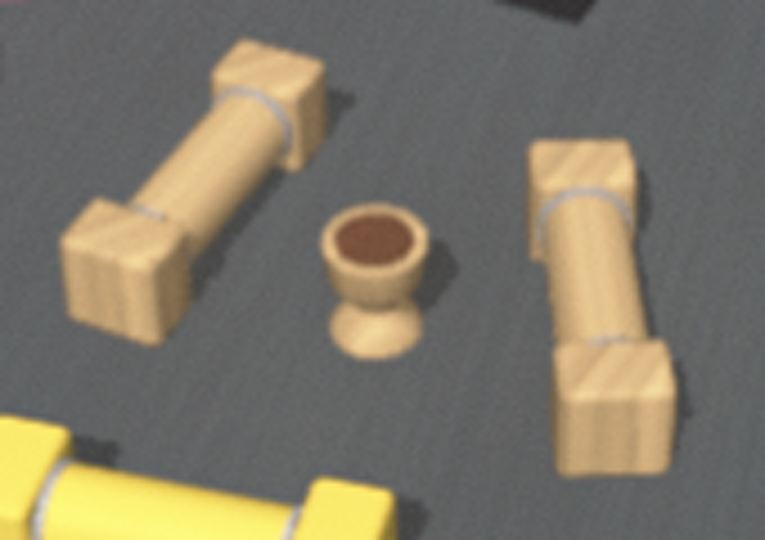

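View pics/crop_w.png

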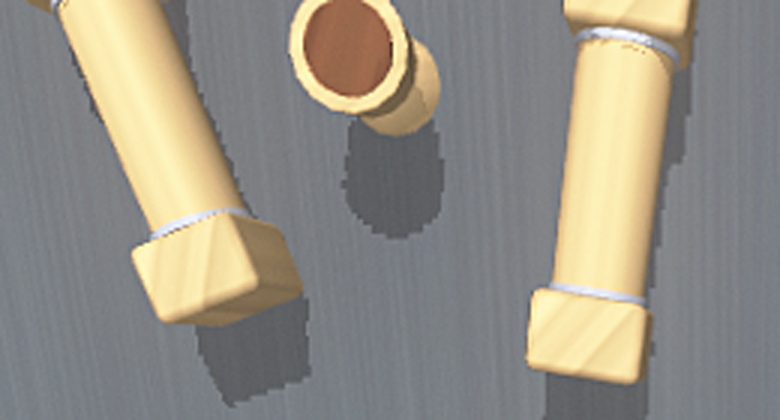

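View pics/crop_st.png

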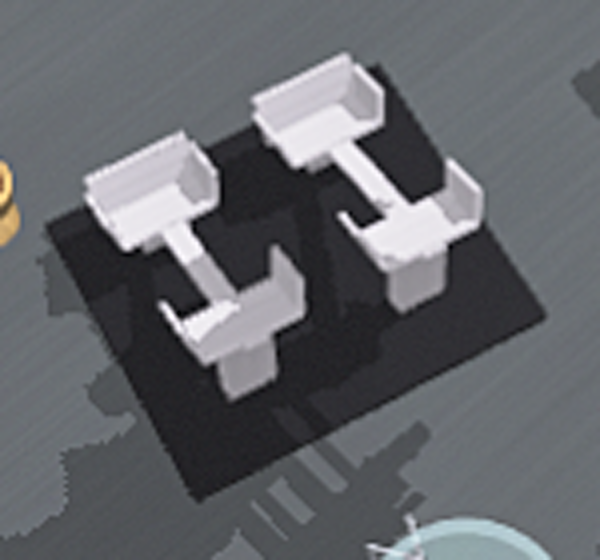

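View pics/crop_st2.png

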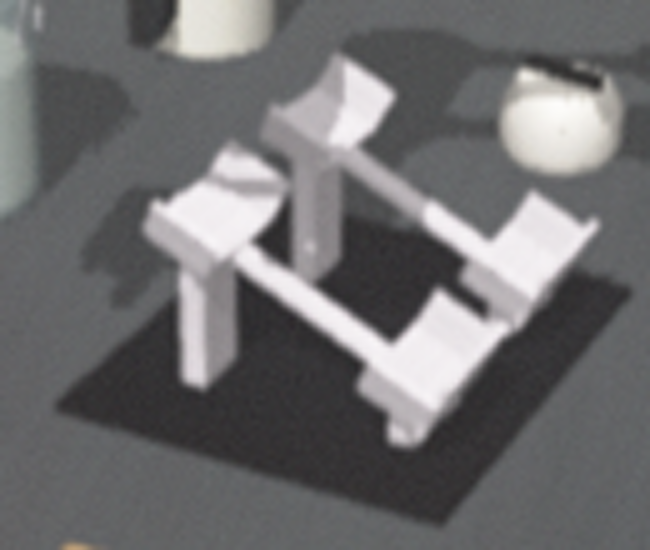

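Crop confirms both ash mills (neutral wood, light rings) with egg cup 1 between them. Now positions.

Run:
```python
from h import *
f=grab("side"); s=grab("scene"); w=grab("wrist")
cs=lambda x,y:(160+x/4.5-.4,240+y/4.5-.4)
for nm,a,b in (("m1",(109,254),(282,52)),("m2",(616,391),(581,141))):
    A=onz(f,*cs(*a),.044);B=onz(f,*cs(*b),.044); print(nm,A.round(4),B.round(4),"mid",((A+B)/2).round(4),np.linalg.norm(A-B).round(4),np.degrees(np.arctan2(*(B-A)[1::-1])).round(1))
# wrist check: block near-end top edge
cw=lambda x,y:(40+x/3-.3,y/3-.3)
for nm,p,q in (("m1",(532,370),(640,384)),("m2",(165,320),(258,302))):
    print(nm,"wrist end edge",onz(w,*cw(*p),.044).round(4),onz(w,*cw(*q),.044).round(4))
P=[onz(s,180+x/4-.4,200+y/4-.4,.006) for x,y in ((45,225),(378,65),(547,318),(198,502))]
P=np.array(P);print(P.round(4),P.mean(0).round(4),[np.linalg.norm(P[i]-P[i-1]).round(4) for i in range(4)])
Q=np.array([onz(f,200+x/5-.4,140+y/5-.4,.006) for x,y in ((55,408),(443,525),(632,290))]);print(Q.round(4),((Q[0]+Q[2])/2).round(4))
print("e1",onz(f,160+375/4.5,240+330/4.5,0.005).round(3))
for st in ((175,247,),(152,312)): print(onz(s,*st,.045).round(3))
```

```text
m1 [0.6439 0.2168 0.044 ] [0.6223 0.0732 0.044 ] mid [0.6331 0.145  0.044 ] 0.1452 -98.6
m2 [0.4376 0.2373 0.044 ] [0.4814 0.0992 0.044 ] mid [0.4595 0.1682 0.044 ] 0.1449 -72.4
m1 wrist end edge [0.6065 0.0691 0.044 ] [0.6472 0.0638 0.044 ]
m2 wrist end edge [0.4668 0.0897 0.044 ] [0.5042 0.0953 0.044 ]
[[ 0.4622 -0.2656  0.006 ]
 [ 0.5111 -0.043   0.006 ]
 [ 0.706  -0.0863  0.006 ]
 [ 0.6574 -0.3078  0.006 ]] [ 0.5842 -0.1757  0.006 ] [np.float64(0.1997), np.float64(0.2279), np.float64(0.1996), np.float64(0.2269)]
[[ 0.7044 -0.0781  0.006 ]
 [ 0.5111 -0.0357  0.006 ]
 [ 0.4632 -0.2594  0.006 ]] [ 0.5838 -0.1687  0.006 ]
e1 [0.543 0.191 0.005]
[ 0.439 -0.288  0.045]
[ 0.536 -0.421  0.045]
```

>>> send_rows([
  [[0,0,0],[-20,-9,-6],1],
  [[0,0,0],[-20,-9,-6],1],
  [[0,0,0],[-20,-9,-6],1],
  [[0,0,0],[-20,-9,-6],1],
  [[0,0,0],[-20,-9,-6],1],
])

```text
time: 0.95
eef_pos: [0.5838, -0.2031, 0.3085]
orientation: [0.001, 0.708, 0.706, -0.0]
force: [0.5, 0.6, 1.0]
finger_gap: 0.0885
```

Run:
```python
from h import *
f=grab("wrist","w1");g=grab("wrist"); s=status.read_state(); print(s["time"],s["eef_pos"],s["joint_positions"])
print((-f["R"].T@f["t"]).round(4),f["R"].round(3))
cv2.imwrite("pics/w1b.png",cv2.resize(f["color"][40:290,100:450,::-1],None,fx=2.25,fy=2.25,interpolation=cv2.INTER_CUBIC))
```

```text
1.05 [ 0.58423841 -0.20351028  0.30876062] [-3.74838480e-01  1.24365890e-01  1.65537120e+00 -1.16135446e-03
  1.35861817e+00 -3.70169786e-01]
[ 0.5846 -0.1274  0.4456] [[ 1.    -0.004  0.001]
 [-0.004 -0.954  0.299]
 [-0.    -0.299 -0.954]]
```

View pics/w1.png

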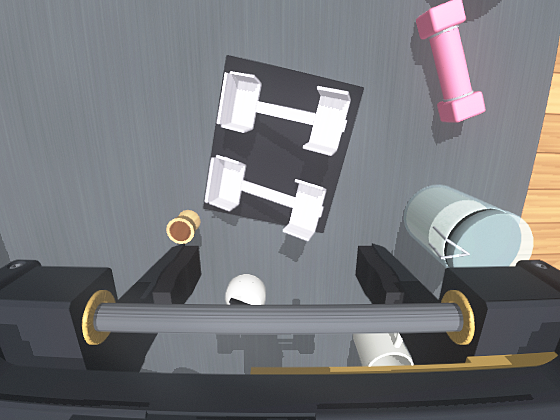

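```bash
python3 - <<'E'
import cv2
c=cv2.imread("pics/w1.png")
cv2.imwrite("pics/w1c.png",cv2.resize(c[45:250,190:380],None,fx=4,fy=4,interpolation=cv2.INTER_CUBIC)[:,:])
E
python3 -c "
import cv2;c=cv2.imread('pics/w1.png');cv2.imwrite('pics/w1c.png',cv2.resize(c[50:245,190:380],None,fx=3,fy=3,interpolation=cv2.INTER_CUBIC))"
```

```text
(no output)
```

View pics/w1c.png

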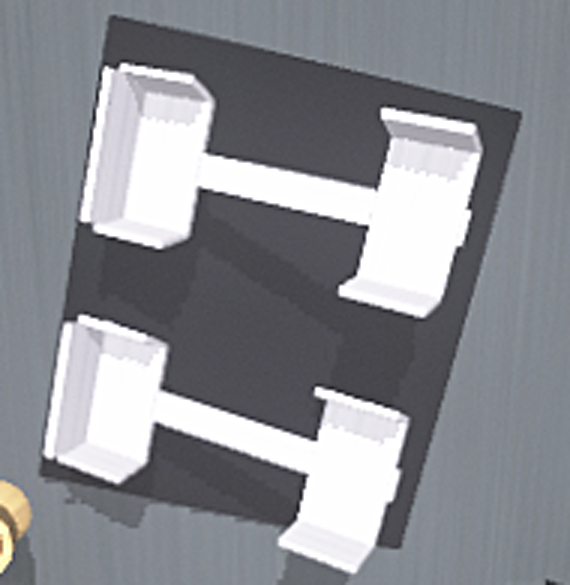

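```bash
cat >> h.py <<'E'
def cradle(cx,cy,ang,side):
    # stand origin & yaw; side +1 left, -1 right
    Rz=Ro.from_euler('z',ang,degrees=True); R=Rz*Ro.from_euler('y',-25,degrees=True)
    o=np.array([cx,cy,0])+Rz.apply([0,side*.055,.08]); return o,R
E
python3 - <<'E'
from h import *
f=grab("wrist")
P=np.array([onz(f,190+x/3-.3,50+y/3-.3,.006) for x,y in ((110,17),(522,113),(402,548),(40,475))])
print(P.round(4),P.mean(0).round(4),[np.linalg.norm(P[i]-P[i-1]).round(4) for i in range(4)])
for i,j in ((0,1),(3,2)): d=P[j]-P[i];print(np.degrees(np.arctan2(d[1],d[0])))
for i,j in ((3,0),(2,1)): d=P[j]-P[i];print(np.degrees(np.arctan2(d[1],d[0]))-90)
m=P.mean(0)
img=f["color"][:,:,::-1].copy(); img=cv2.resize(img[50:245,190:380],None,fx=4,fy=4,interpolation=cv2.INTER_CUBIC)
S=[grab("side"),grab("scene")]
for side in (1,-1):
    o,R=cradle(m[0],m[1],-12.3,side); print(side,o.round(4))
    for pt in [(x,y,-.003) for x in(-.075,-.042,.042,.078) for y in(-.0335,.0335)]+[(-.075,-.029,.006),(-.075,.029,.006)]+[(x,y,-.022) for x in (.042,-.042) for y in (-.007,.007)]:
        p=proj(f,o+R.apply(pt)); q=((p-np.array([190,50])+.5)*4).astype(int); cv2.circle(img,tuple(int(v) for v in q),3,(0,0,255) if pt[2]>-.01 else (0,200,0),-1)
cv2.imwrite("pics/w1o.png",cv2.resize(img,(585,600)))
E
```

```text
[[ 0.515  -0.0454  0.006 ]
 [ 0.7086 -0.088   0.006 ]
 [ 0.6599 -0.3102  0.006 ]
 [ 0.4657 -0.2671  0.006 ]] [ 0.5873 -0.1777  0.006 ] [np.float64(0.2271), np.float64(0.1982), np.float64(0.2274), np.float64(0.199)]
-12.417371905764071
-12.502431188354931
-12.559126300104623
-12.35917000742542
1 [ 0.599  -0.1239  0.08  ]
-1 [ 0.5756 -0.2314  0.08  ]
```

View pics/w1o.png

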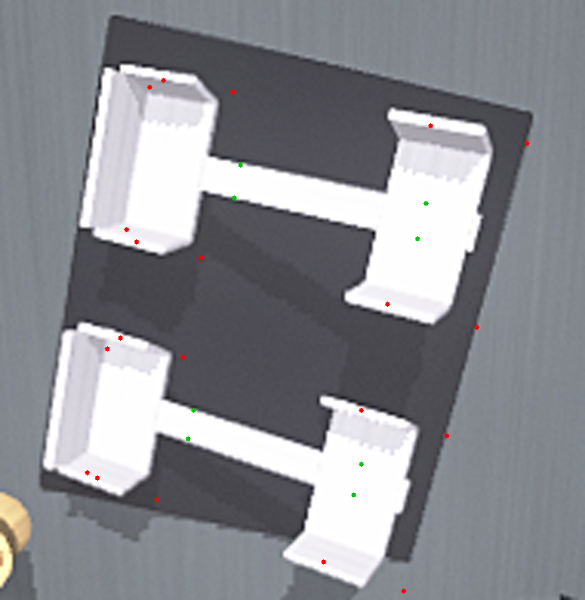

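```bash
cat > ov.py <<'E'
from h import *
import sys
ox,oy,ang=map(float,sys.argv[1:4]); tag=sys.argv[4]
crops={"wrist":(190,380,50,245,3),"side":(210,330,145,245,4),"scene":(185,320,205,310,4)}
out=[]
for n,(x0,x1,y0,y1,k) in crops.items():
    f=grab(n); img=cv2.resize(f["color"][y0:y1,x0:x1,::-1],None,fx=k,fy=k,interpolation=cv2.INTER_CUBIC)
    for side in (1,-1):
        o,R=cradle(ox,oy,ang,side)
        for pt in [(x,y,-.003) for x in(-.075,-.042,.042,.078) for y in(-.0335,.0335)]+[(-.075,-.029,.006),(-.075,.029,.006)]+[(x,y,-.022) for x in (.042,-.042) for y in (-.007,.007)]+[(x,y,-.022) for x in (.078,) for y in (-.029,.029)]:
            p=proj(f,o+R.apply(pt)); q=((p-np.array([x0,y0])+.5)*k).astype(int); cv2.circle(img,tuple(int(v) for v in q),2,(0,0,255) if pt[2]>-.01 else (0,160,0),-1)
    cv2.imwrite(f"pics/ov_{tag}_{n}.png",img)
E
python3 - <<'E'
import numpy as np
a=np.radians(-12.45); print(np.array([.5873,-.1777])-.016*np.array([np.cos(a),np.sin(a)]))
E
python3 ov.py 0.5717 -0.1743 -12.45 a
```

```text
[ 0.57167625 -0.1742506 ]
```

View pics/ov_a_wrist.png

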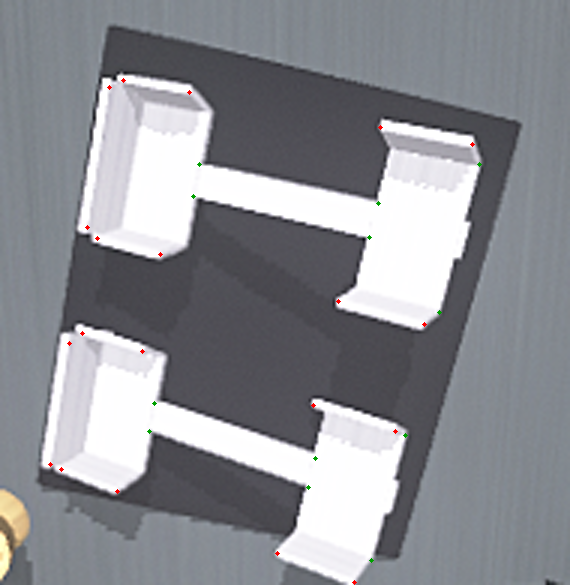

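View pics/ov_a_side.png

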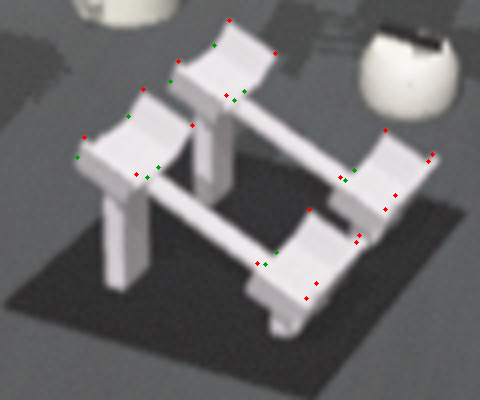

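View pics/ov_a_scene.png

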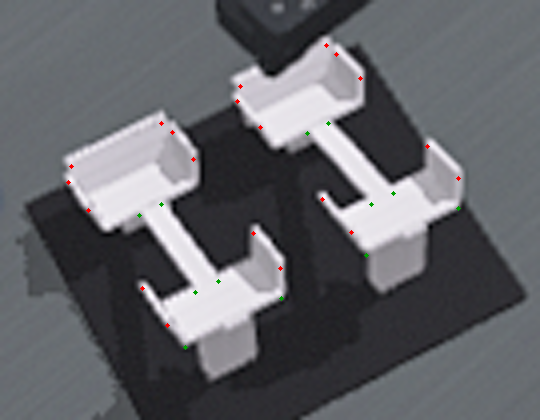

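>>> send_rows([
  [[0,0,0],[25,-3,0],1],
  [[0,0,0],[25,-3,0],1],
  [[0,0,0],[25,-3,0],1],
  [[0,0,0],[25,-3,0],1],
  [[0,0,0],[25,-3,0],1],
])

```text
time: 1.85
eef_pos: [0.5545, 0.0513, 0.3063]
orientation: [-0.0, 0.707, 0.708, -0.0]
force: [1.1, 0.3, 0.1]
finger_gap: 0.088
```

>>> send_rows([
  [[0,0,0],[7,0,0],1],
  [[0,0,0],[7,0,0],1],
  [[0,0,0],[7,0,0],1],
])

```text
time: 2.15
eef_pos: [0.5545, 0.1224, 0.3061]
orientation: [-0.001, 0.705, 0.709, -0.0]
force: [-0.0, 0.5, 0.5]
finger_gap: 0.0879
```

Run:
```python
from h import *
f=grab("wrist","w2"); s=status.read_state(); print(s["time"],s["eef_pos"],s["joint_positions"])
cv2.imwrite("pics/w2c.png",cv2.resize(f["color"][30:250,130:400,::-1],None,fx=2.7,fy=2.7,interpolation=cv2.INTER_CUBIC))
```

```text
2.2 [0.55471323 0.12046126 0.30620506] [ 1.70104684e-01  2.96636953e-02  1.76143680e+00 -2.53684561e-04
  1.35138225e+00  1.65519522e-01]
```

View pics/w2.png

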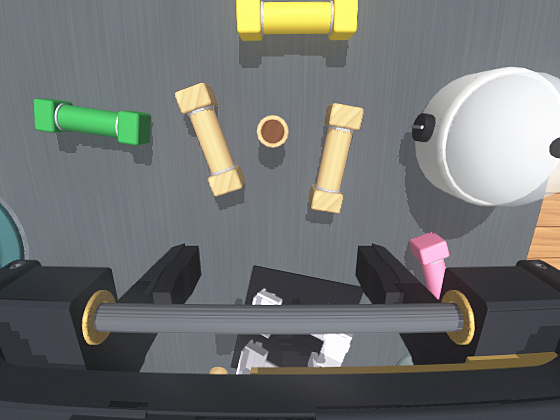

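View pics/w2c.png

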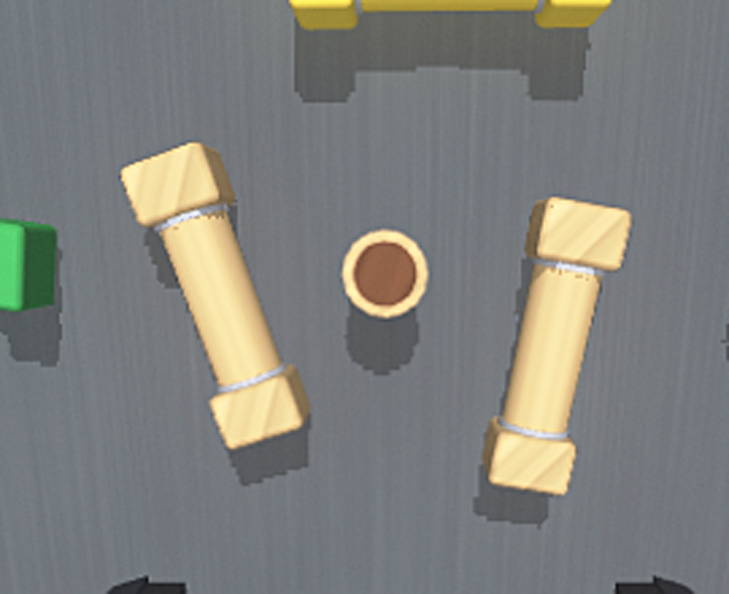

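Run:
```python
from h import *
f=grab("wrist")
c=lambda x,y:(130+x/2.7-.3,30+y/2.7-.3)
s=status.read_state(); p=s["eef_pos"]; R=rot(s)
for nm,a,b in (("m1",(590,204),(530,489)),("m2",(157,158),(267,435))):
    A=onz(f,*c(*a),.044);B=onz(f,*c(*b),.044);m=(A+B)/2
    print(nm,A.round(4),B.round(4),"mid",m.round(4),np.linalg.norm(A-B).round(4),np.degrees(np.arctan2(*(A-B)[1::-1])).round(2))
print(onz(f,*c(386,273),.045).round(4))
print(p,R.as_matrix().round(3))
```

```text
m1 [0.6469 0.2113 0.044 ] [0.6249 0.0656 0.044 ] mid [0.6359 0.1385 0.044 ] 0.1473 81.41
m2 [0.4378 0.2321 0.044 ] [0.485 0.095 0.044] mid [0.4614 0.1635 0.044 ] 0.145 108.99
[0.5478 0.178  0.045 ]
[0.5548673  0.11918605 0.30619374] [[-0.003  1.    -0.001]
 [ 1.     0.003 -0.001]
 [-0.001 -0.001 -1.   ]]
```

>>> send_rows([
  [[0,0,0.15],[1.9,8.1,18],0.6],
  [[0,0,0.15],[1.9,8.1,18],0.6],
  [[0,0,0.15],[1.9,8.1,18],0.6],
  [[0,0,0.15],[1.9,8.1,18],0.6],
  [[0,0,0.15],[1.9,8.1,18],0.6],
])

```text
time: 2.75
eef_pos: [0.6323, 0.1349, 0.1171]
orientation: [-0.004, 0.759, 0.652, -0.007]
force: [-1.0, 0.0, -1.2]
finger_gap: 0.0703
```

```bash
cat > go.py <<'E'
from h import *
import sys
# target x y z yaw(deg tool x)  -> tool frame delta, tool pointing down
x,y,z,yaw=map(float,sys.argv[1:5]); s=status.read_state(); R=rot(s)
d=R.inv().apply(np.array([x,y,z])-s["eef_pos"])*100
X=np.array([np.cos(np.radians(yaw)),np.sin(np.radians(yaw)),0]);T=Ro.from_matrix(np.c_[X,np.cross([0,0,-1],X),[0,0,-1]])
print(s["time"],s["eef_pos"].round(4),"shift",d.round(2),"turn",(R.inv()*T).as_rotvec().round(3),"F",s["force"].round(2),"M",s["moment"].round(3),s["joint_positions"].round(2))
E
python3 go.py .6359 .1385 .0135 81.4; python3 -c "
from h import *
grab('wrist','w3')"
```

```text
2.75 [0.6323 0.1349 0.1171] shift [ 0.47  0.45 10.35] turn [-0.014  0.005 -0.001] F [-1.02  0.02 -1.17] M [-0.049  0.    -0.01 ] [ 0.17  0.32  1.78 -0.    1.06  0.32]
```

View pics/w3.png

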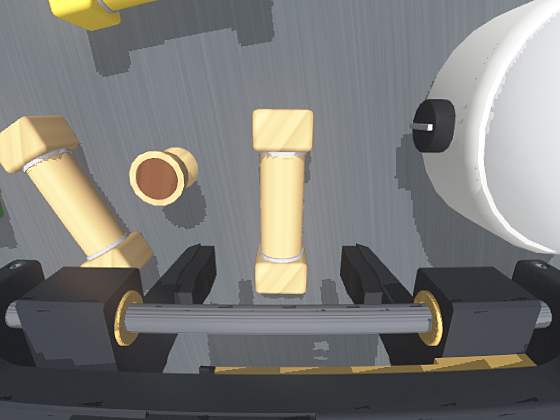

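>>> send_rows([
  [[0,0,0],[0,0,3.5],0.5],
  [[0,0,0],[0,0,7],0.5],
  [[0,0,0],[0,0,8],0.5],
  [[0,0,0],[0,0,8],0.5],
  [[0,0,0],[0,0,8],0.5],
])

```text
time: 3.3
eef_pos: [0.6379, 0.1372, 0.0498]
orientation: [0.001, 0.758, 0.652, 0.002]
force: [0.8, -0.3, 0.3]
finger_gap: 0.0662
```

```bash
python3 go.py .6359 .1385 .0135 81.4
python3 - <<'E'
from h import *
f=grab('wrist','w4'); s=status.read_state();R=rot(s)
g=s["eef_pos"]-R.apply([0,0,.011])
for d in (-.075,-.045,0,.045,.075): print(d,proj(f,g*[1,1,0]+[0,0,.044 if abs(d)>.04 else .04]+R.apply([d,0,0])).round(1))
print(s["eef_pos"])
E
```

```text
3.3 [0.6379 0.1372 0.0498] shift [ 0.1  -0.23  3.63] turn [ 0.004 -0.001 -0.   ] F [ 0.83 -0.32  0.34] M [0.039 0.01  0.032] [ 0.17  0.4   1.82 -0.    0.92  0.32]
-0.075 [277.2 365.7]
-0.045 [277.1 327.5]
0 [276.9 257. ]
0.045 [276.6 179.8]
0.075 [276.5 117.7]
[0.63826229 0.13734874 0.05006935]
```

View pics/w4.png

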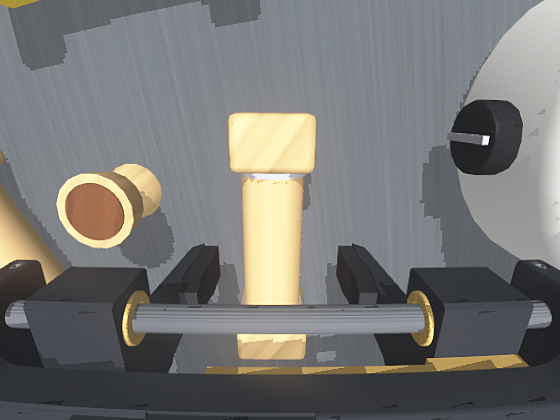

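>>> send_rows([
  [[0,0,0],[0.2,-0.2,2],0.5],
  [[0,0,0],[0.2,-0.2,3.6],0.5],
  [[0,0,0],[0.2,-0.2,3.6],0.5],
  [[0,0,0],[0.2,-0.2,3.6],0.5],
], force=45)

```text
time: 3.75
eef_pos: [0.6345, 0.1394, 0.0109]
orientation: [-0.0, 0.758, 0.652, -0.0]
force: [0.1, -0.1, -0.3]
finger_gap: 0.0657
```

```bash
python3 go.py .6359 .1385 .0135 81.4
```

```text
3.75 [0.6345 0.1394 0.0109] shift [-0.07  0.15 -0.26] turn [-0.  0.  0.] F [ 0.11 -0.1  -0.28] M [0.002 0.027 0.021] [ 0.18  0.45  1.84 -0.    0.86  0.33]
```

>>> send_rows([
  [[0,0,0],[0,0,0],-1],
  [[0,0,0],[0,0,0],-1],
  [[0,0,0],[0,0,0],-1],
  [[0,0,0],[0,0,0],-1],
  [[0,0,0],[0,0,0],-1],
], force=45)

```text
time: 4.25
eef_pos: [0.6347, 0.1395, 0.0111]
orientation: [0.0, 0.758, 0.652, 0.0]
force: [-0.4, 0.2, 1.9]
finger_gap: 0.0338
```

```bash
python3 go.py .6359 .1385 .0135 81.4
```

```text
4.25 [0.6347 0.1395 0.0111] shift [-0.08  0.13 -0.24] turn [ 0. -0.  0.] F [-0.36  0.17  1.9 ] M [ 0.007  0.063 -0.038] [0.18 0.45 1.83 0.   0.86 0.33]
```

>>> send_rows([
  [[0,0,0],[0,0,-1.5],-1],
  [[0,0,0],[0,0,-5],-1],
  [[0,0,0],[0,0,-9],-1],
  [[0,0,0],[0,0,-13],-1],
  [[0,0,0],[0,0,-16],-1],
])

```text
time: 4.75
eef_pos: [0.6349, 0.1396, 0.174]
orientation: [0.001, 0.758, 0.652, 0.001]
force: [0.9, -0.1, -3.5]
finger_gap: 0.0345
```

>>> send_rows([
  [[0,0,0],[0,0,-3],-1],
  [[0,0,0],[0,0,-4],-1],
  [[0,0,0],[0,0,-4],-1],
  [[0,0,0],[0,0,-4],-1],
  [[0,0,0],[0,0,-4],-1],
])

```text
time: 5.25
eef_pos: [0.6329, 0.1392, 0.2078]
orientation: [-0.001, 0.758, 0.652, -0.002]
force: [0.5, -0.5, -3.7]
finger_gap: 0.034
```

Run:
```python
from h import *
for i in range(5):
    s=status.read_state(); R=rot(s); print(s["time"],s["eef_pos"].round(4),"Ftool",R.inv().apply(s["force"]).round(2),"Mtool",R.inv().apply(s["moment"]).round(3))
    f=grab("wrist","w5" if i==4 else None)
g=grab("side","s5")
cv2.imwrite("pics/s5.png",cv2.resize(g["color"][60:340,120:400,::-1],None,fx=2.1,fy=2.1))
```

```text
5.25 [0.6329 0.1392 0.2078] Ftool [-0.39  0.59  3.66] Mtool [0.036 0.103 0.011]
5.3 [0.6331 0.1392 0.2079] Ftool [0.02 0.59 4.03] Mtool [-0.016  0.08   0.021]
5.35 [0.6333 0.1393 0.2082] Ftool [0.09 1.49 3.52] Mtool [-0.     0.097 -0.022]
5.4 [0.6335 0.1393 0.2086] Ftool [-0.13  0.03  3.35] Mtool [-0.014  0.042 -0.044]
5.45 [0.6338 0.1394 0.209 ] Ftool [-0.24  0.27  3.28] Mtool [-0.001  0.089 -0.053]
```

View pics/w5.png

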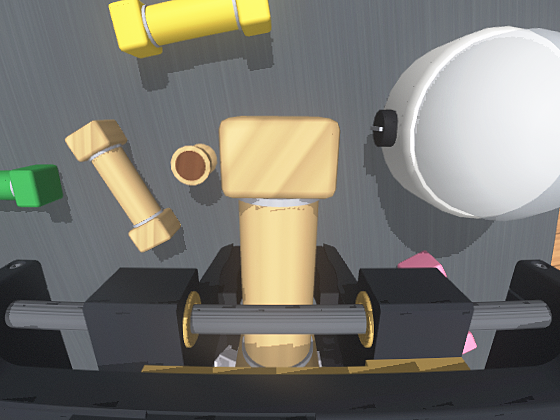

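View pics/s5.png

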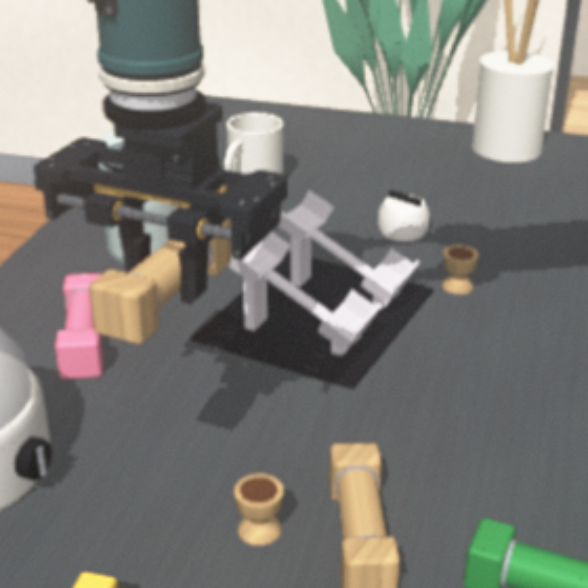

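```bash
cat > pl.py <<'E'
from h import *
import sys
# side(+1/-1) flip(+1: tool x=+cradle x) x,y,z of grasp point in cradle frame(m)
side,flip=int(sys.argv[1]),int(sys.argv[2]); g=np.array(list(map(float,sys.argv[3:6])))
o,C=cradle(.5717,-.1743,-12.45,side)
T=C*Ro.from_matrix(np.diag([flip,-flip,-1.])); 
s=status.read_state();R=rot(s);p=o+C.apply(g)+T.apply([0,0,.011])
gp=s["eef_pos"]-R.apply([0,0,.011])
rv=(R.inv()*T).as_rotvec(); n=np.degrees(np.linalg.norm(rv))
print("t",s["time"],"target",p.round(3),"shift",(R.inv().apply(p-s["eef_pos"])*100).round(2),"turn",rv.round(3),"deg",n.round(1), "40deg part",(rv*min(1,40/max(n,1e-6))).round(3))
print("grasp in cradle now (mm)",(C.inv().apply(gp-o)*1000).round(1),"F",s["force"].round(1),"q",s["joint_positions"].round(2),"gap",s["finger_gap"])
E
python3 - <<'E'
from h import *
f=grab("wrist"); s=status.read_state();R=rot(s); g=s["eef_pos"]-R.apply([0,0,.011])
for dr in (0,1.5):
  for d in (.073,.075,.077): 
    D=R.apply([d,0,-.022]); D=Ro.from_rotvec(np.radians(dr)*R.apply([0,1,0])).apply(D) if 0 else D+R.apply([0,0,-d*np.sin(np.radians(dr))])
    a=proj(f,g+D); b=proj(f,g+D+R.apply([0,.02,0]));print(dr,d,a.round(1), (2*(b-a)[0]).round(1))
E
python3 pl.py -1 1 .005 0 .14
```

```text
0 0.073 [275.4 124.5] 115.3
0 0.075 [275.4 118.5] 115.9
0 0.077 [275.4 112.5] 116.5
1.5 0.073 [275.4 124.6] 117.5
1.5 0.075 [275.4 118.6] 118.2
1.5 0.077 [275.3 112.4] 118.9
t 5.6 target [ 0.511 -0.217  0.199] shift [-37.11  -6.86   1.12] turn [-0.357  0.334  1.609] deg 96.4 40deg part [-0.148  0.139  0.668]
grasp in cradle now (mm) [ 53.8 374.9 130.6] F [ 0.6  0.1 -3.5] q [0.18 0.24 1.7  0.   1.2  0.33] gap 0.034083450764782315
```

>>> send_rows([
  [[-0.02,0.02,0.1],[-2,0,-1],-1],
  [[-0.05,0.045,0.23],[-6,-1,-2],-1],
  [[-0.08,0.08,0.37],[-10,-2,-3],-1],
  [[-0.115,0.11,0.51],[-14,-3,-3],-1],
  [[-0.148,0.139,0.65],[-18,-3.5,-3],-1],
])

```text
time: 6.1
eef_pos: [0.5722, -0.0346, 0.2414]
orientation: [0.011, 0.923, 0.371, 0.1]
force: [0.4, -0.5, -3.2]
finger_gap: 0.0343
```

```bash
python3 pl.py -1 1 .005 0 .14
```

```text
t 6.1 target [ 0.511 -0.217  0.199] shift [-17.6    8.67   1.99] turn [-0.211  0.191  0.954] deg 57.0 40deg part [-0.148  0.134  0.669]
grasp in cradle now (mm) [ 44.1 190.5 169.4] F [ 0.4 -0.5 -3.2] q [-0.15 -0.04  1.96  0.1   1.04  0.61] gap 0.03426272901091541
```

>>> send_rows([
  [[-0.03,0.03,0.14],[-3,1.5,0],-1],
  [[-0.06,0.055,0.27],[-7,3.5,0],-1],
  [[-0.09,0.08,0.41],[-11,5.5,0],-1],
  [[-0.12,0.11,0.54],[-15,7.4,1],-1],
  [[-0.148,0.134,0.67],[-17.6,8.7,2],-1],
])

```text
time: 6.6
eef_pos: [0.5117, -0.219, 0.1986]
orientation: [0.021, 0.982, 0.038, 0.185]
force: [0.1, 0.7, -4.4]
finger_gap: 0.0342
```

```bash
python3 pl.py -1 1 .005 0 .14
```

```text
t 6.6 target [ 0.511 -0.217  0.199] shift [-0.03 -0.18 -0.07] turn [-0.061  0.058  0.283] deg 16.9 40deg part [-0.061  0.058  0.283]
grasp in cradle now (mm) [  6.4  -2.2 139.2] F [ 0.1  0.7 -4.4] q [-0.55 -0.13  2.16  0.24  0.79  0.8 ] gap 0.034150569806501156
```

>>> send_rows([
  [[-0.03,0.029,0.14],[0,-0.1,0],-1],
  [[-0.061,0.058,0.283],[0,-0.2,0],-1],
  [[-0.061,0.058,0.283],[0,-0.2,0],-1],
  [[-0.061,0.058,0.283],[0,-0.2,0],-1],
  [[-0.061,0.058,0.283],[0,-0.2,0],-1],
])

```text
time: 7.1
eef_pos: [0.5133, -0.2145, 0.199]
orientation: [0.022, 0.971, -0.101, 0.215]
force: [0.4, 0.9, -2.5]
finger_gap: 0.0343
```

```bash
python3 pl.py -1 1 .005 0 .04; python3 -c "
from h import *
grab('wrist','w6');f=grab('scene')
cv2.imwrite('pics/c6.png',cv2.resize(f['color'][120:340,130:370,::-1],None,fx=2.5,fy=2.5))"; python3 pl.py -1 1 .005 0 .04
```

```text
t 7.1 target [ 0.552 -0.226  0.108] shift [-0.13  0.36  9.92] turn [-0.004  0.001  0.009] deg 0.6 40deg part [-0.004  0.001  0.009]
grasp in cradle now (mm) [  6.4   3.1 139.3] F [ 0.4  0.9 -2.5] q [-0.52 -0.17  2.21  0.2   0.7   1.13] gap 0.03429210066129508
t 7.2 target [ 0.552 -0.226  0.108] shift [-0.14  0.35  9.91] turn [-0.004  0.001  0.008] deg 0.5 40deg part [-0.004  0.001  0.008]
grasp in cradle now (mm) [  6.5   3.1 139.1] F [ 0.5 -0.7 -2.2] q [-0.52 -0.17  2.21  0.2   0.7   1.13] gap 0.03428513228681289
```

View pics/w6.png

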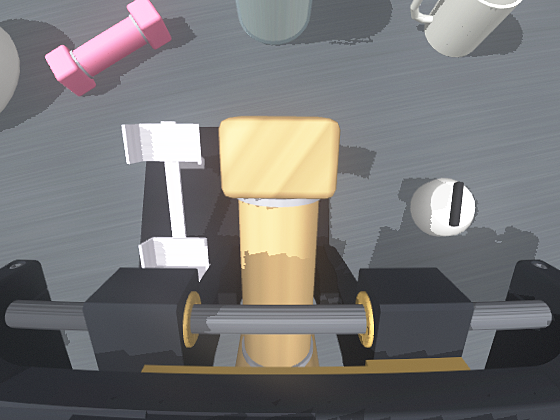

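View pics/c6.png

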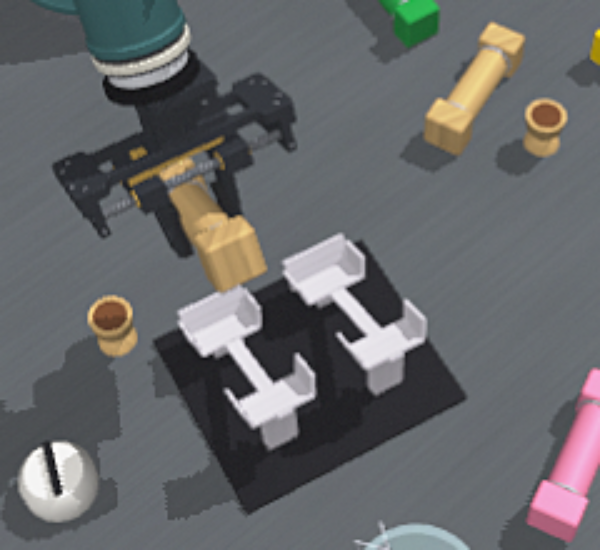

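>>> send_rows([
  [[0,0,0.008],[-0.1,0.3,2],-1],
  [[0,0,0.008],[-0.1,0.3,5],-1],
  [[0,0,0.008],[-0.1,0.3,8],-1],
  [[0,0,0.008],[-0.1,0.3,9.9],-1],
  [[0,0,0.008],[-0.1,0.3,9.9],-1],
])

```text
time: 7.7
eef_pos: [0.551, -0.2249, 0.1047]
orientation: [0.02, 0.971, -0.106, 0.212]
force: [-0.1, 0.9, -3.4]
finger_gap: 0.0343
```

```bash
python3 pl.py -1 1 .005 0 .01; python3 -c "
from h import *
f=grab('scene')
cv2.imwrite('pics/c7.png',cv2.resize(f['color'][180:320,160:330,::-1],None,fx=3.5,fy=3.5))"
```

```text
t 7.7 target [ 0.565 -0.229  0.081] shift [0.32 0.13 2.73] turn [-0.005  0.007 -0.001] deg 0.5 40deg part [-0.005  0.007 -0.001]
grasp in cradle now (mm) [ 2.1  1.1 37.4] F [-0.1  0.9 -3.4] q [-0.5   0.04  2.21  0.26  0.49  1.09] gap 0.03431934784972078
```

View pics/c7.png

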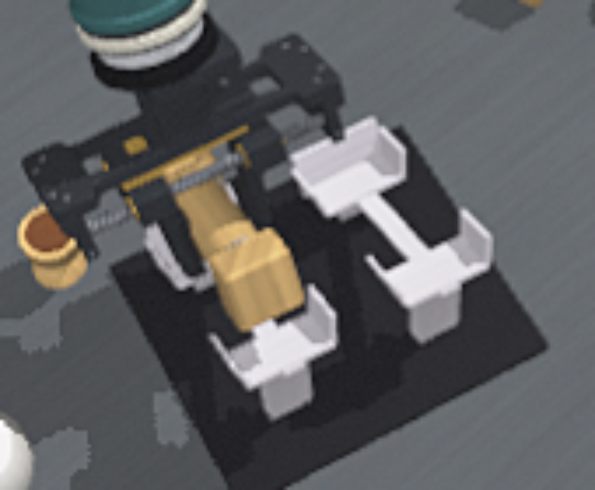

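>>> send_rows([
  [[0,0,0],[0.4,0.1,0.2],-1],
  [[0,0,0],[0.4,0.1,1],-1],
  [[0,0,0],[0.4,0.1,2],-1],
  [[0,0,0],[0.4,0.1,2.7],-1],
  [[0,0,0],[0.4,0.1,2.7],-1],
])

```text
time: 8.25
eef_pos: [0.566, -0.2295, 0.0839]
orientation: [0.021, 0.971, -0.107, 0.214]
force: [-0.8, -0.0, -3.7]
finger_gap: 0.0343
```

```bash
python3 pl.py -1 1 .005 0 .00; python3 -c "
from h import *
f=grab('scene')
cv2.imwrite('pics/c8.png',cv2.resize(f['color'][180:320,160:330,::-1],None,fx=3.5,fy=3.5))"; python3 pl.py -1 1 .005 0 .00
```

```text
t 8.25 target [ 0.569 -0.23   0.072] shift [-0.23 -0.01  1.19] turn [-0.004  0.004 -0.002] deg 0.3 40deg part [-0.004  0.004 -0.002]
grasp in cradle now (mm) [ 7.4 -0.2 11.9] F [-0.8 -0.  -3.7] q [-0.49  0.1   2.2   0.28  0.44  1.08] gap 0.034319439614079184
t 8.3 target [ 0.569 -0.23   0.072] shift [-0.26 -0.02  1.22] turn [-0.004  0.003 -0.002] deg 0.3 40deg part [-0.004  0.003 -0.002]
grasp in cradle now (mm) [ 7.7 -0.3 12.2] F [-0.1 -0.  -2.3] q [-0.49  0.1   2.2   0.27  0.45  1.08] gap 0.03478231859194568
```

View pics/c8.png

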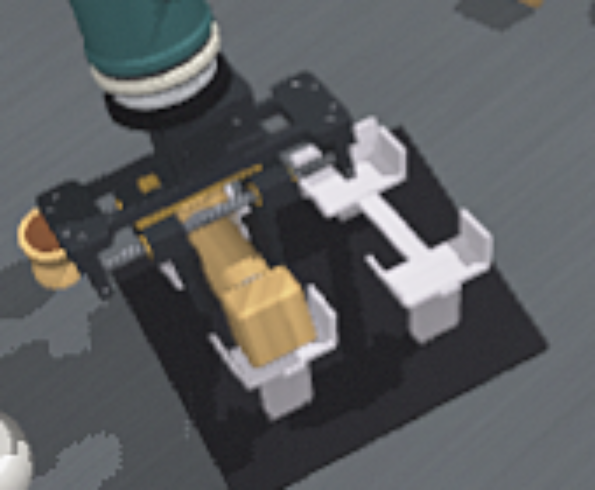

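>>> send_rows([
  [[0,0,0],[-0.2,0,0.3],-1],
  [[0,0,0],[-0.2,0,0.6],-1],
  [[0,0,0],[-0.2,0,0.8],-1],
  [[0,0,0],[-0.2,0,0.9],-1],
  [[0,0,0],[-0.2,0,0.9],-1],
])

```text
time: 8.8
eef_pos: [0.5685, -0.2303, 0.0762]
orientation: [0.021, 0.971, -0.107, 0.215]
force: [-0.1, 1.2, -3.6]
finger_gap: 0.0342
```

```bash
python3 pl.py -1 1 .005 0 .00
```

```text
t 8.8 target [ 0.569 -0.23   0.072] shift [-0.15 -0.04  0.38] turn [-0.004  0.002 -0.002] deg 0.3 40deg part [-0.004  0.002 -0.002]
grasp in cradle now (mm) [ 6.5 -0.4  3.8] F [-0.1  1.2 -3.6] q [-0.49  0.11  2.2   0.29  0.43  1.06] gap 0.03420256483990587
```

>>> send_rows([
  [[0,0,0],[0,0,0.1],-1],
  [[0,0,0],[0,0,0.2],-1],
  [[0,0,0],[0,0,0.3],-1],
  [[0,0,0],[0,0,0.3],-1],
])

```text
time: 9.2
eef_pos: [0.5699, -0.2307, 0.0738]
orientation: [0.022, 0.971, -0.107, 0.215]
force: [-1.3, 1.1, -1.7]
finger_gap: 0.0339
```

```bash
python3 pl.py -1 1 .005 0 .00
```

```text
t 9.2 target [ 0.569 -0.23   0.072] shift [-0.18 -0.05  0.09] turn [-0.003  0.001 -0.002] deg 0.2 40deg part [-0.003  0.001 -0.002]
grasp in cradle now (mm) [ 6.8 -0.5  0.9] F [-1.3  1.1 -1.7] q [-0.49  0.12  2.2   0.29  0.42  1.06] gap 0.03385181976854897
```

Force starting to change: touching. A little more, slowly.

>>> send_rows([
  [[0,0,0],[0,0,0.1],-1],
  [[0,0,0],[0,0,0.1],-1],
  [[0,0,0],[0,0,0.15],-1],
])

```text
time: 9.5
eef_pos: [0.5703, -0.2308, 0.0734]
orientation: [0.021, 0.971, -0.106, 0.215]
force: [-13.0, 2.5, 14.9]
finger_gap: 0.0343
```

```bash
python3 pl.py -1 1 .005 0 .00
```

```text
t 9.5 target [ 0.569 -0.23   0.072] shift [-0.2  -0.04  0.05] turn [-0.004  0.001 -0.002] deg 0.2 40deg part [-0.004  0.001 -0.002]
grasp in cradle now (mm) [ 7.  -0.5  0.5] F [-13.    2.5  14.9] q [-0.49  0.12  2.19  0.29  0.42  1.06] gap 0.03426213920263936
```

>>> send_rows([
  [[0,0,0],[0,0,-0.12],-1],
  [[0,0,0],[0,0,-0.12],-0.1],
  [[0,0,0],[0,0,-0.12],0.1],
  [[0,0,0],[0,0,-0.12],0.3],
  [[0,0,0],[0,0,-0.12],0.4],
])

```text
time: 10.0
eef_pos: [0.5702, -0.2308, 0.0736]
orientation: [0.022, 0.971, -0.107, 0.215]
force: [0.3, 0.0, -0.4]
finger_gap: 0.0605
```

>>> send_rows([
  [[0,0,0],[0,0,0],0.4],
  [[0,0,0],[0,0,0],0.4],
])

```text
time: 10.2
eef_pos: [0.5699, -0.2307, 0.0733]
orientation: [0.021, 0.971, -0.107, 0.215]
force: [0.7, -0.2, 0.4]
finger_gap: 0.0622
```

```bash
python3 pl.py -1 1 .005 0 .00;python3 -c "
from h import *
grab('wrist','w9');f=grab('scene')
cv2.imwrite('pics/c9.png',cv2.resize(f['color'][180:320,160:330,::-1],None,fx=3.5,fy=3.5))"
```

```text
t 10.2 target [ 0.569 -0.23   0.072] shift [-0.16 -0.04  0.06] turn [-0.004  0.002 -0.002] deg 0.3 40deg part [-0.004  0.002 -0.002]
grasp in cradle now (mm) [ 6.6 -0.5  0.6] F [ 0.7 -0.2  0.4] q [-0.49  0.12  2.2   0.29  0.42  1.06] gap 0.06222357903540343
```

View pics/c9.png

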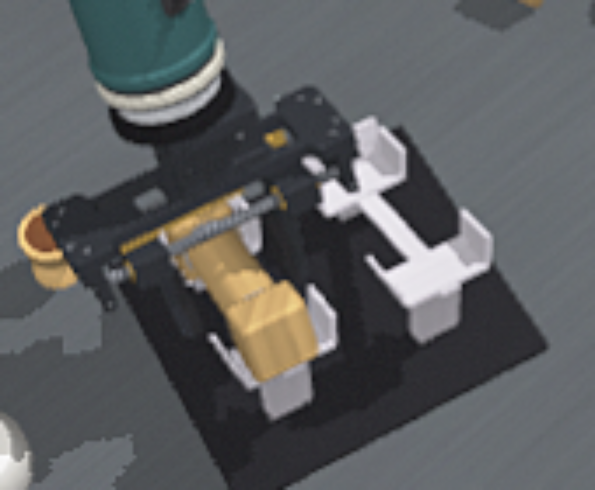

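View pics/w9.png

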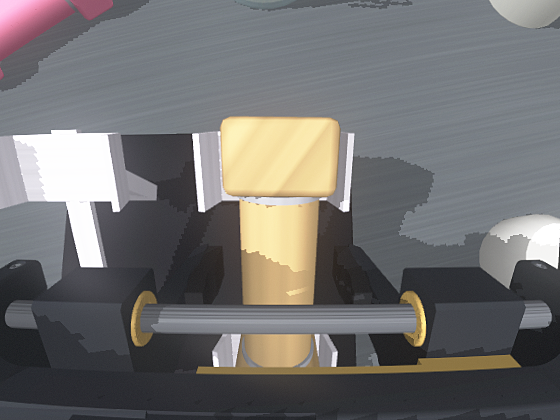

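Mill seated between the cheeks and released. Retract.

>>> send_rows([
  [[0,0,0],[0,0,-1.5],0.4],
  [[0,0,0],[0,0,-5],0.4],
  [[0,0,0],[0,0,-10],0.4],
  [[0,0,0],[0,0,-14],0.4],
  [[0,0,0],[0,0,-14],0.4],
])

```text
time: 10.8
eef_pos: [0.5143, -0.2201, 0.2077]
orientation: [0.024, 0.969, -0.106, 0.22]
force: [-0.4, -0.4, 0.5]
finger_gap: 0.0618
```

```bash
python3 go.py .5 .12 .25 109;python3 -c "
from h import *
f=grab('scene')
cv2.imwrite('pics/c10.png',cv2.resize(f['color'][180:320,160:330,::-1],None,fx=3.5,fy=3.5))"
```

```text
10.8 [ 0.5143 -0.2201  0.2077] shift [ -6.09 -32.9   -7.59] turn [ 0.471 -0.264 -2.079] F [-0.37 -0.38  0.49] M [0.109 0.238 0.022] [-0.53 -0.18  2.2   0.21  0.7   1.13]
```

View pics/c10.png

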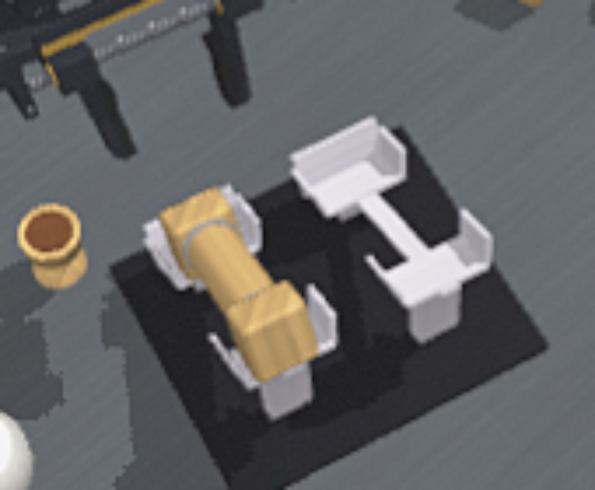

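>>> send_rows([
  [[0.158,-0.088,-0.697],[-3,-15,-6],0.5],
  [[0.158,-0.088,-0.697],[-3,-15,-6],0.5],
  [[0.158,-0.088,-0.697],[-3,-15,-6],0.5],
  [[0.158,-0.088,-0.697],[-3,-15,-6],0.5],
  [[0.158,-0.088,-0.697],[-3,-15,-6],0.5],
])

```text
time: 11.35
eef_pos: [0.493, -0.0582, 0.2419]
orientation: [0.013, 0.955, 0.251, 0.159]
force: [1.0, 0.8, 0.8]
finger_gap: 0.0661
```

```bash
python3 go.py .4614 .13 .22 109
```

```text
11.35 [ 0.493  -0.0582  0.2419] shift [  5.86 -18.17   2.15] turn [ 0.299 -0.179 -1.375] F [0.96 0.77 0.75] M [ 0.038  0.208 -0.016] [-0.26 -0.27  2.18  0.16  0.95  0.72]
```

>>> send_rows([
  [[0.155,-0.092,-0.715],[5.5,-17,0],0.5],
  [[0.155,-0.092,-0.715],[5.5,-17,0],0.5],
  [[0.155,-0.092,-0.715],[5.5,-17,0],0.5],
  [[0.155,-0.092,-0.715],[5.5,-17,0],0.5],
  [[0.155,-0.092,-0.715],[5.5,-17,0],0.5],
])

```text
time: 11.85
eef_pos: [0.4577, 0.1179, 0.2392]
orientation: [0.006, 0.81, 0.58, 0.081]
force: [0.3, 0.5, 0.0]
finger_gap: 0.0661
```

```bash
python3 go.py .4614 .1635 .16 109
```

```text
11.85 [0.4577 0.1179 0.2392] shift [ 3.43 -1.96  8.25] turn [ 0.141 -0.086 -0.658] F [0.31 0.49 0.01] M [-0.058  0.054  0.009] [ 0.16 -0.23  2.12  0.07  1.09  0.46]
```

>>> send_rows([
  [[0.141,-0.086,-0.658],[3.4,-2,4],0.5],
  [[0.141,-0.086,-0.658],[3.4,-2,8],0.5],
  [[0.141,-0.086,-0.658],[3.4,-2,8],0.5],
  [[0.141,-0.086,-0.658],[3.4,-2,8],0.5],
  [[0.141,-0.086,-0.658],[3.4,-2,8],0.5],
])

```text
time: 12.35
eef_pos: [0.4621, 0.1601, 0.1616]
orientation: [0.0, 0.583, 0.813, -0.001]
force: [-0.6, -0.1, 0.4]
finger_gap: 0.0663
```

>>> send_rows([
  [[0,0,0],[0,0,0],0.5],
  [[0,0,0],[0,0,0],0.5],
])

```text
time: 12.55
eef_pos: [0.4624, 0.1599, 0.163]
orientation: [0.001, 0.586, 0.81, 0.001]
force: [0.0, 0.9, 0.4]
finger_gap: 0.0655
```

```bash
python3 go.py .4614 .1635 .05 109; python3 -c "
from h import *
f=grab('wrist','w11')"
```

```text
12.55 [0.4624 0.1599 0.163 ] shift [ 0.37 -0.   11.3 ] turn [ 0.002  0.    -0.012] F [0.04 0.9  0.4 ] M [ 0.009 -0.027 -0.052] [ 0.28 -0.02  2.08 -0.    1.08 -0.04]
```

View pics/w11.png

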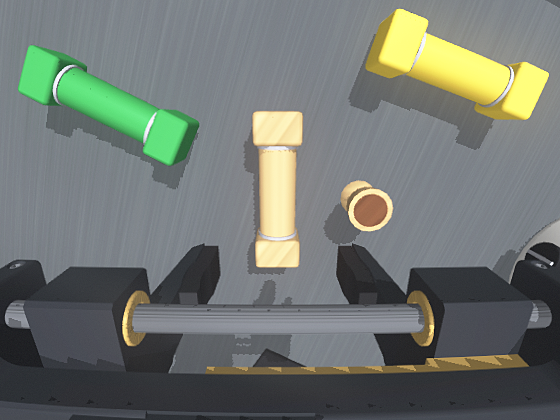

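>>> send_rows([
  [[0,0,-0.012],[0.4,0,4],0.5],
  [[0,0,-0.012],[0.4,0,8],0.5],
  [[0,0,-0.012],[0.4,0,11.3],0.5],
  [[0,0,-0.012],[0.4,0,11.3],0.5],
  [[0,0,-0.012],[0.4,0,11.3],0.5],
])

```text
time: 13.1
eef_pos: [0.4617, 0.1635, 0.0515]
orientation: [0.001, 0.581, 0.814, 0.001]
force: [0.6, 0.5, 0.4]
finger_gap: 0.0658
```

```bash
python3 go.py .4614 .1635 .0115 109
python3 - <<'E'
from h import *
f=grab('wrist','w12'); s=status.read_state();R=rot(s)
g=s["eef_pos"]-R.apply([0,0,.011])
for d in (0,.045,.075): print(d,proj(f,g*[1,1,0]+[0,0,.044 if abs(d)>.04 else .04]+R.apply([d,0,0])).round(1))
E
```

```text
13.1 [0.4617 0.1635 0.0515] shift [ 0.02 -0.04  4.  ] turn [ 0.003  0.001 -0.   ] F [0.63 0.47 0.45] M [ 0.095 -0.073 -0.009] [ 0.29  0.13  2.17 -0.    0.84 -0.04]
0 [280.1 255.6]
0.045 [280.3 179.1]
0.075 [280.3 117.6]
```

View pics/w12.png

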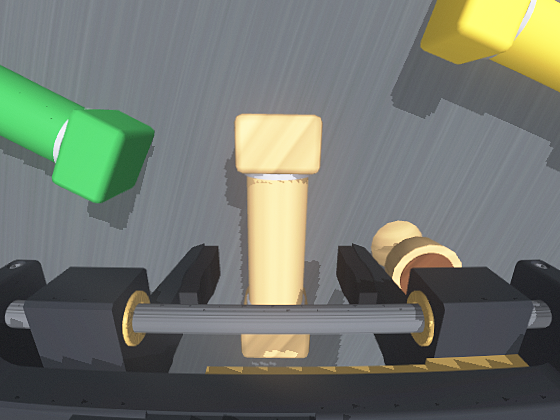

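>>> send_rows([
  [[0,0,0],[0.1,0,1.5],0.5],
  [[0,0,0],[0.1,0,3],0.5],
  [[0,0,0],[0.1,0,3.9],0.5],
  [[0,0,0],[0.1,0,3.9],0.5],
])

```text
time: 13.55
eef_pos: [0.4625, 0.1648, 0.0131]
orientation: [0.002, 0.58, 0.814, 0.002]
force: [-0.0, 1.0, 0.6]
finger_gap: 0.066
```

>>> send_rows([
  [[0,0,0],[0,0,0],-1],
  [[0,0,0],[0,0,0],-1],
  [[0,0,0],[0,0,0],-1],
  [[0,0,0],[0,0,0],-1],
  [[0,0,0],[0,0,0],-1],
], force=45)

```text
time: 14.05
eef_pos: [0.4619, 0.1647, 0.0129]
orientation: [0.002, 0.58, 0.814, 0.001]
force: [-2.2, -0.6, 4.3]
finger_gap: 0.0347
```

```bash
python3 go.py .4614 .1635 .0115 109
```

```text
14.05 [0.4619 0.1647 0.0129] shift [-0.1  -0.09  0.14] turn [0.004 0.001 0.001] F [-2.22 -0.63  4.27] M [-0.125  0.369 -0.102] [ 0.29  0.19  2.19 -0.    0.76 -0.04]
```

>>> send_rows([
  [[0,0,0],[0,0,-1.5],-1],
  [[0,0,0],[0,0,-5],-1],
  [[0,0,0],[0,0,-9],-1],
  [[0,0,0],[0,0,-13],-1],
  [[0,0,0],[0,0,-17],-1],
])

```text
time: 14.55
eef_pos: [0.4604, 0.1644, 0.1831]
orientation: [0.001, 0.58, 0.814, 0.001]
force: [1.3, -0.3, -3.6]
finger_gap: 0.0345
```

>>> send_rows([
  [[0,0,0],[0,0,-2],-1],
  [[0,0,0],[0,0,-3],-1],
  [[0,0,0],[0,0,-3],-1],
  [[0,0,0],[0,0,-3],-1],
  [[0,0,0],[0,0,-3],-1],
])

```text
time: 15.05
eef_pos: [0.4598, 0.1642, 0.2102]
orientation: [0.0, 0.58, 0.814, -0.0]
force: [-0.4, 0.3, -3.4]
finger_gap: 0.0348
```

Run:
```python
from h import *
for i in range(5):
    s=status.read_state(); R=rot(s); print(s["time"],s["eef_pos"].round(4),"Ftool",R.inv().apply(s["force"]).round(2),"Mtool",R.inv().apply(s["moment"]).round(3))
    f=grab("wrist","w13" if i==4 else None)
g=grab("side","s13")
g0=s["eef_pos"]-R.apply([0,0,.011])
for d in (.073,.075,.077): print(d,proj(f,g0+R.apply([d,0,-.022])).round(1))
```

```text
15.05 [0.4598 0.1642 0.2102] Ftool [ 0.41 -0.29  3.44] Mtool [-0.051  0.121  0.025]
15.1 [0.4599 0.1642 0.2103] Ftool [ 0.19 -0.63  3.55] Mtool [-0.019  0.059  0.005]
15.15 [0.4601 0.1643 0.2106] Ftool [-0.07  0.32  3.16] Mtool [0.02  0.047 0.022]
15.2 [0.4603 0.1644 0.2109] Ftool [-0.11  0.4   3.23] Mtool [-0.049  0.121  0.013]
15.25 [0.4606 0.1644 0.2113] Ftool [-0.24  0.13  3.73] Mtool [-0.041  0.042 -0.011]
0.073 [277.2 123.8]
0.075 [277.2 117.8]
0.077 [277.2 111.8]
```

View pics/w13.png

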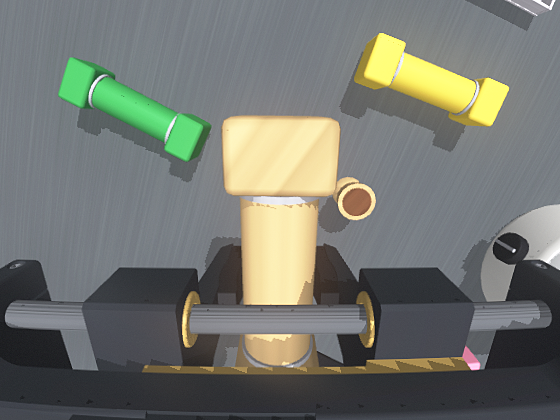

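View pics/s13.png

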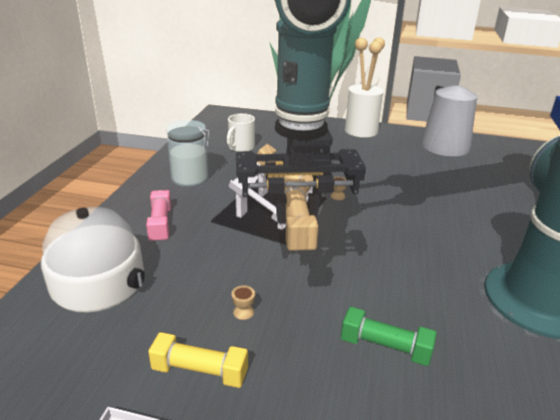

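```bash
python3 - <<'E'
from h import *
a=[]
for i in range(12):
    s=status.read_state(); R=rot(s); a.append(R.inv().apply(s["moment"])); grab("side")
print(np.mean(a,0).round(3),(np.std(a,0)/12**.5).round(3))
E
python3 pl.py 1 1 .005 0 .14
```

```text
[-0.02   0.072 -0.014] [0.008 0.006 0.009]
t 15.95 target [ 0.535 -0.11   0.199] shift [-28.34  -2.01   1.37] turn [-0.458  0.254  2.081] deg 123.0 40deg part [-0.149  0.083  0.677]
grasp in cradle now (mm) [-103.4  252.1  206.6] F [-0.6 -0.2 -3.3] q [ 0.29 -0.07  2.03 -0.    1.17 -0.04] gap 0.03483443701749817
```

Moment about the finger line is +0.072 ± 0.006 N m with the load pulling along +z, so the heavy end is at tool −x again. Tool x must point up the slope in the left cradle.

>>> send_rows([
  [[-0.02,0.01,0.1],[-1.5,0,-0.5],-1],
  [[-0.05,0.03,0.24],[-4,0,-1],-1],
  [[-0.08,0.05,0.38],[-7,-0.5,-2],-1],
  [[-0.115,0.065,0.52],[-10,-1,-3],-1],
  [[-0.149,0.083,0.66],[-13,-1,-3],-1],
])

```text
time: 16.45
eef_pos: [0.4949, 0.0373, 0.2445]
orientation: [0.011, 0.812, 0.577, 0.087]
force: [1.2, 0.1, -3.0]
finger_gap: 0.0347
```

```bash
python3 pl.py 1 1 .005 0 .14
```

```text
t 16.45 target [ 0.535 -0.11   0.199] shift [-13.13   8.08   3.89] turn [-0.31   0.165  1.416] deg 83.6 40deg part [-0.148  0.079  0.678]
grasp in cradle now (mm) [-36.5 133.8 210.5] F [ 1.2  0.1 -3. ] q [-0.03 -0.18  2.08  0.1   1.09  0.26] gap 0.0347091023532909
```

>>> send_rows([
  [[-0.03,0.015,0.14],[-1.5,1,0],-1],
  [[-0.06,0.03,0.27],[-4,2.5,0],-1],
  [[-0.09,0.045,0.41],[-6,4,0],-1],
  [[-0.12,0.06,0.54],[-8,5,0],-1],
  [[-0.148,0.079,0.678],[-10,6,1],-1],
])

```text
time: 16.95
eef_pos: [0.5214, -0.076, 0.2287]
orientation: [0.019, 0.95, 0.267, 0.159]
force: [0.0, -0.1, -2.3]
finger_gap: 0.0348
```

```bash
python3 pl.py 1 1 .005 0 .14
```

```text
t 16.95 target [ 0.535 -0.11   0.199] shift [-1.53  3.21  3.07] turn [-0.161  0.087  0.738] deg 43.5 40deg part [-0.148  0.08   0.678]
grasp in cradle now (mm) [  0.6  28.9 175.3] F [ 0.  -0.1 -2.3] q [-0.28 -0.19  2.14  0.17  0.91  0.66] gap 0.034837391960018324
```

>>> send_rows([
  [[-0.03,0.015,0.14],[-0.5,0.6,0],-1],
  [[-0.06,0.03,0.28],[-0.8,1.4,0.5],-1],
  [[-0.1,0.05,0.43],[-1,2.2,1.2],-1],
  [[-0.13,0.07,0.58],[-1.5,3.2,2],-1],
  [[-0.161,0.087,0.738],[-1.5,3.2,3],-1],
])

```text
time: 17.45
eef_pos: [0.5338, -0.1092, 0.1981]
orientation: [0.023, 0.972, -0.096, 0.213]
force: [0.0, 0.2, -3.4]
finger_gap: 0.0345
```

>>> send_rows([
  [[0,0,0],[0,0,0],-1],
  [[0,0,0],[0,0,0],-1],
  [[0,0,0],[0,0,0],-1],
])

```text
time: 17.75
eef_pos: [0.5342, -0.1081, 0.1988]
orientation: [0.023, 0.973, -0.09, 0.213]
force: [0.5, 0.3, -2.7]
finger_gap: 0.0347
```

```bash
python3 pl.py 1 1 .005 0 .035;  python3 -c "
from h import *
grab('wrist','w14');f=grab('scene')
cv2.imwrite('pics/c14.png',cv2.resize(f['color'][160:320,160:330,::-1],None,fx=3.5,fy=3.5))"
```

```text
t 17.75 target [ 0.578 -0.119  0.104] shift [ 0.14  0.23 10.52] turn [-0.006  0.005  0.031] deg 1.8 40deg part [-0.006  0.005  0.031]
grasp in cradle now (mm) [  4.1   1.5 140.2] F [ 0.5  0.3 -2.7] q [-0.26 -0.2   2.23  0.04  0.68  1.47] gap 0.03465986970123572
```

View pics/c14.png

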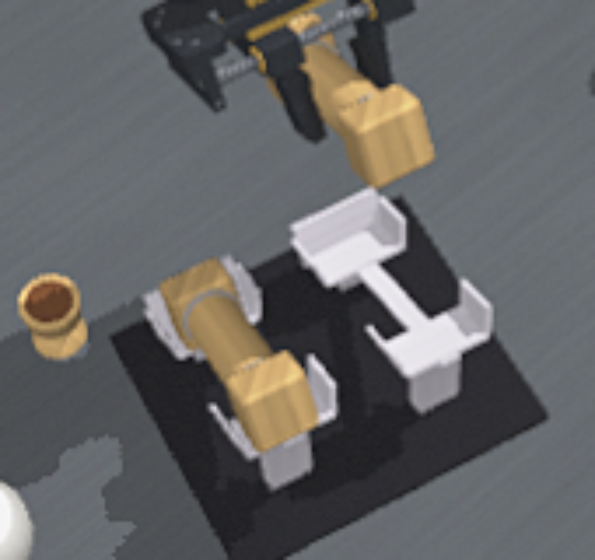

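View pics/w14.png

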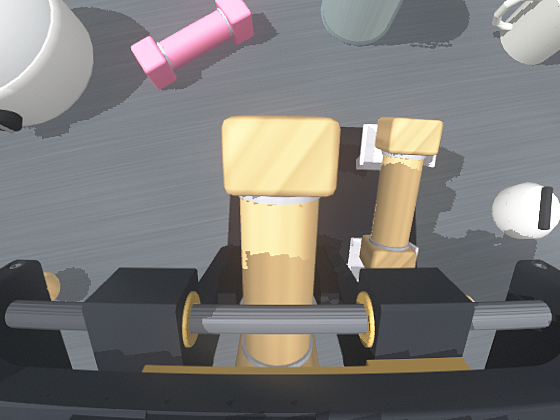

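>>> send_rows([
  [[-0.006,0.005,0.031],[0.1,0.2,2],-1],
  [[-0.006,0.005,0.031],[0.2,0.2,5],-1],
  [[-0.006,0.005,0.031],[0.3,0.2,8],-1],
  [[-0.006,0.005,0.031],[0.4,0.2,10.3],-1],
  [[-0.006,0.005,0.031],[0.4,0.2,10.3],-1],
])

```text
time: 18.35
eef_pos: [0.5779, -0.1192, 0.1029]
orientation: [0.023, 0.971, -0.107, 0.212]
force: [-0.6, -0.7, -3.1]
finger_gap: 0.0345
```

```bash
python3 pl.py 1 1 .006 0 .01;  python3 -c "
from h import *
f=grab('scene')
cv2.imwrite('pics/c15.png',cv2.resize(f['color'][160:320,160:330,::-1],None,fx=3.5,fy=3.5))"
```

```text
t 18.35 target [ 0.589 -0.122  0.082] shift [0.18 0.01 2.42] turn [-0.     0.006 -0.003] deg 0.4 40deg part [-0.     0.006 -0.003]
grasp in cradle now (mm) [ 4.4  0.1 34.2] F [-0.6 -0.7 -3.1] q [-0.25  0.03  2.23  0.04  0.46  1.51] gap 0.034456865192581676
```

View pics/c15.png

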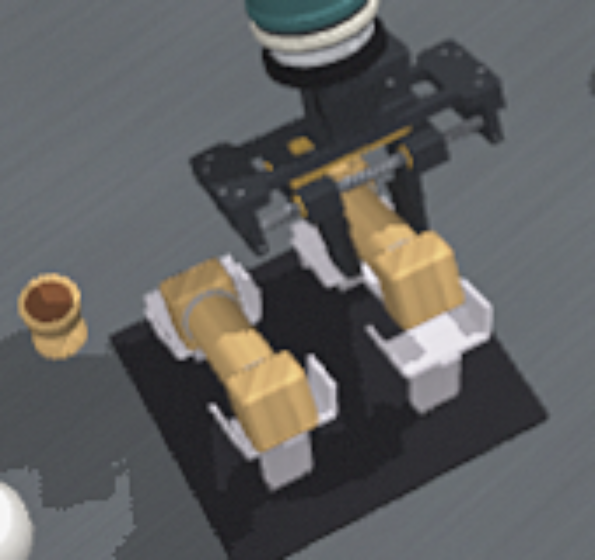

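>>> send_rows([
  [[0,0.004,0],[0.2,0,0.3],-1],
  [[0,0.004,0],[0.2,0,1],-1],
  [[0,0.004,0],[0.2,0,2],-1],
  [[0,0.004,0],[0.2,0,2.6],-1],
  [[0,0.004,0],[0.2,0,2.6],-1],
])

```text
time: 18.9
eef_pos: [0.5911, -0.122, 0.0822]
orientation: [0.023, 0.97, -0.108, 0.216]
force: [-0.8, -0.5, -3.0]
finger_gap: 0.0347
```

```bash
python3 pl.py 1 1 .006 0 .0;  python3 -c "
from h import *
f=grab('scene')
cv2.imwrite('pics/c16.png',cv2.resize(f['color'][160:320,160:330,::-1],None,fx=3.5,fy=3.5))"
```

```text
t 18.9 target [ 0.593 -0.123  0.073] shift [-0.19  0.03  0.98] turn [ 0.    -0.001 -0.004] deg 0.2 40deg part [ 0.    -0.001 -0.004]
grasp in cradle now (mm) [7.9 0.3 9.8] F [-0.8 -0.5 -3. ] q [-0.25  0.08  2.22  0.04  0.4   1.51] gap 0.03470527731535473
```

View pics/c16.png

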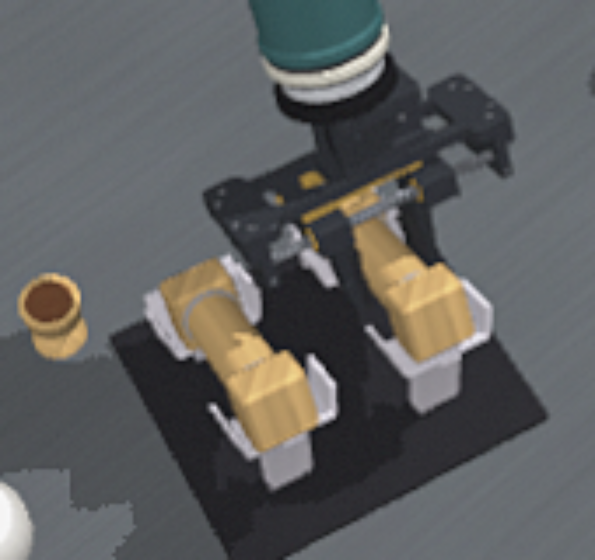

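>>> send_rows([
  [[0,0,0],[-0.2,0,0.3],-1],
  [[0,0,0],[-0.2,0,0.5],-1],
  [[0,0,0],[-0.2,0,0.7],-1],
  [[0,0,0],[-0.2,0,0.8],-1],
  [[0,0,0],[-0.2,0,0.8],-1],
])

```text
time: 19.45
eef_pos: [0.5933, -0.1225, 0.0754]
orientation: [0.023, 0.97, -0.108, 0.217]
force: [-0.6, -0.5, -1.8]
finger_gap: 0.0348
```

```bash
python3 pl.py 1 1 .006 0 .0
```

```text
t 19.45 target [ 0.593 -0.123  0.073] shift [-0.11  0.02  0.26] turn [ 0.    -0.003 -0.004] deg 0.3 40deg part [ 0.    -0.003 -0.004]
grasp in cradle now (mm) [7.1 0.2 2.6] F [-0.6 -0.5 -1.8] q [-0.25  0.1   2.22  0.04  0.39  1.5 ] gap 0.034806736877016006
```

>>> send_rows([
  [[0,0,0],[0,0,0.07],-1],
  [[0,0,0],[0,0,0.14],-1],
  [[0,0,0],[0,0,0.14],-1],
])

```text
time: 19.75
eef_pos: [0.5935, -0.1225, 0.0752]
orientation: [0.023, 0.97, -0.107, 0.217]
force: [-9.8, 2.2, 10.2]
finger_gap: 0.0345
```

```bash
python3 pl.py 1 1 .006 0 .0
```

```text
t 19.75 target [ 0.593 -0.123  0.073] shift [-0.12  0.03  0.24] turn [ 0.    -0.003 -0.003] deg 0.3 40deg part [ 0.    -0.003 -0.003]
grasp in cradle now (mm) [7.1 0.3 2.4] F [-9.8  2.2 10.2] q [-0.25  0.1   2.22  0.04  0.39  1.5 ] gap 0.034549431247542374
```

Seated in contact; ease off slightly and open.

>>> send_rows([
  [[0,0,0],[0,0,-0.08],-1],
  [[0,0,0],[0,0,-0.08],-0.1],
  [[0,0,0],[0,0,-0.08],0.1],
  [[0,0,0],[0,0,-0.08],0.3],
  [[0,0,0],[0,0,-0.08],0.4],
])

```text
time: 20.25
eef_pos: [0.5939, -0.1227, 0.0751]
orientation: [0.023, 0.97, -0.108, 0.217]
force: [0.4, -0.3, -0.3]
finger_gap: 0.0608
```

>>> send_rows([
  [[0,0,0],[0,0,0],0.4],
  [[0,0,0],[0,0,0],0.4],
])

```text
time: 20.45
eef_pos: [0.5935, -0.1226, 0.0748]
orientation: [0.023, 0.97, -0.108, 0.217]
force: [0.5, 0.6, -0.2]
finger_gap: 0.0616
```

```bash
python3 pl.py 1 1 .006 0 .0; python3 -c "
from h import *
grab('wrist','w17')"
```

```text
t 20.45 target [ 0.593 -0.123  0.073] shift [-0.1   0.02  0.2 ] turn [ 0.    -0.003 -0.004] deg 0.3 40deg part [ 0.    -0.003 -0.004]
grasp in cradle now (mm) [6.9 0.2 2. ] F [ 0.5  0.6 -0.2] q [-0.25  0.1   2.22  0.04  0.38  1.5 ] gap 0.06159716125791621
```

View pics/w17.png

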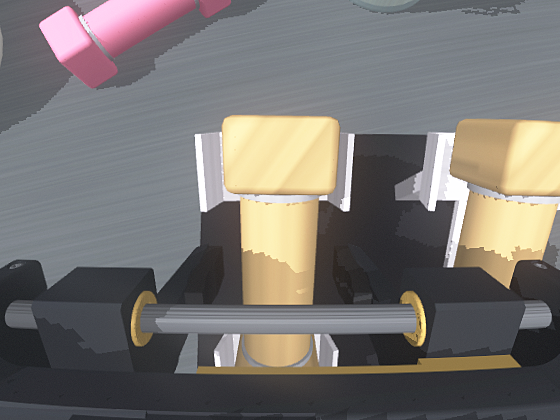

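>>> send_rows([
  [[0,0,0],[0,0,-1.5],0.4],
  [[0,0,0],[0,0,-5],0.4],
  [[0,0,0],[0,0,-10],0.4],
  [[0,0,0],[0,0,-15],0.4],
  [[0,0,0],[0,0,-18],0.4],
])

```text
time: 21.0
eef_pos: [0.5188, -0.106, 0.2418]
orientation: [0.024, 0.969, -0.107, 0.219]
force: [0.4, 0.2, 0.1]
finger_gap: 0.0615
```

>>> send_rows([
  [[0,0,0],[0,0,-3],0.4],
  [[0,0,0],[0,0,-4],0.4],
  [[0,0,0],[0,0,-4],0.4],
  [[0,0,0],[0,0,-4],0.4],
])

```text
time: 21.4
eef_pos: [0.5016, -0.1022, 0.2723]
orientation: [0.023, 0.97, -0.108, 0.216]
force: [-0.4, 0.0, -0.7]
finger_gap: 0.0615
```

Run:
```python
from h import *
f=grab('wrist','w18'); s=grab('scene'); 
k=4;x0,y0,x1,y1=180,200,325,320
img=cv2.resize(s['color'][y0:y1,x0:x1,::-1],None,fx=k,fy=k,interpolation=cv2.INTER_CUBIC)
for side in (1,-1):
    o,C=cradle(.5717,-.1743,-12.45,side)
    for x in (-.075,-.045,.045,.075):
        for y in (-.022,.022):
            q=((proj(s,o+C.apply([x+.007,y,.022]))-[x0,y0]+.5)*k).astype(int); cv2.circle(img,tuple(map(int,q)),3,(0,0,255),-1)
cv2.imwrite('pics/c18.png',img)
d=grab('side'); cv2.imwrite('pics/s18.png',cv2.resize(d['color'][110:380,130:450,::-1],None,fx=2.2,fy=2.2))
print(status.read_state()["time"])
```

```text
21.55
```

View pics/c18.png

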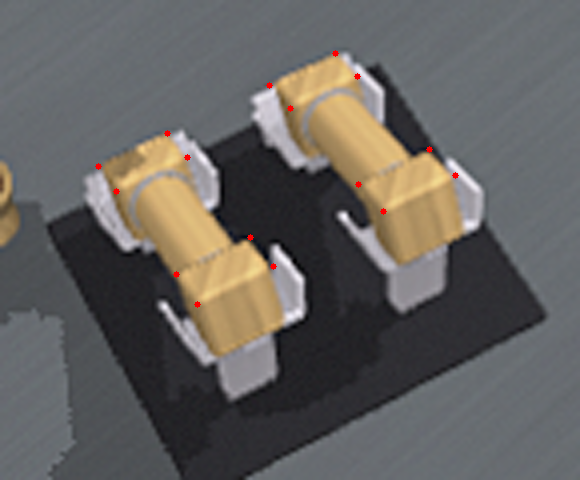

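View pics/s18.png

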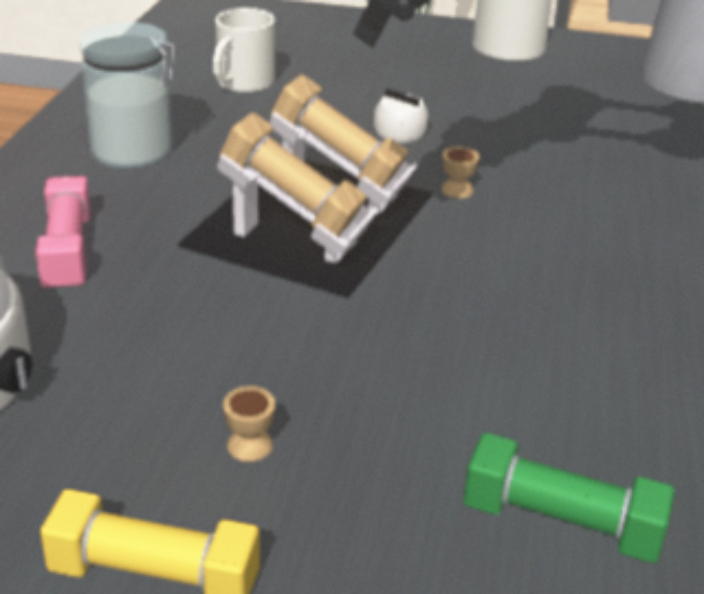

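View pics/w18.png

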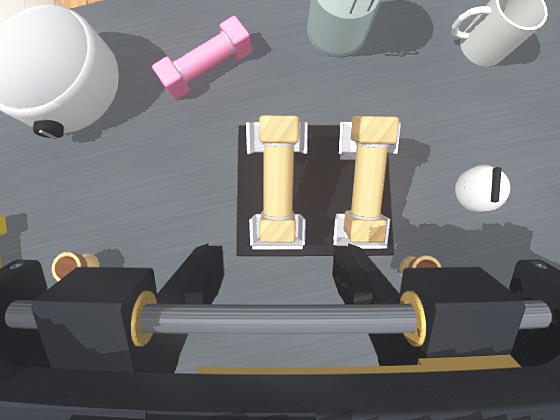

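Both mills lie between the cheeks, about 7 mm up from home against a limit of 16 mm. The overlay dots match the block edges. The gripper is well clear, and the bystanders and decoys haven't moved. Handing in.

```bash
python3 -c "
from bench import ticket
print(ticket.finish_job())"
```

```text
the job is handed in; nothing more can be done
None
```

I lifted each ash mill at mid-length with a 45 N grip, laid it in a cradle with its heavy end at the stop, and let go. I then handed the job in at about 21.6 s. The hand-in gave no verdict.

- **Heavy ends:** each mill loaded the wrist by about +0.08 N m (mean of five readings) and +0.07 N m about the line between the fingers. Empty-gripper readings were close to zero. In both cases the heavy end was on the tool's −x side, so I placed both with that side at the stop. I relied on this moment alone and did not check it with a light-grip droop test.
- **Placing:** the mill that lay farther out (x ≈ 0.64 m) went into the right cradle and the nearer one (x ≈ 0.46 m) into the left. Contact forces on laying were about 20 N and 14 N, well under the 80 N limit.
- **Last checks:** the scene view put both mills flat between their cheeks, about 7 mm up the slope from home, where the limit is 16 mm. They were nearly centred across the troughs. The fingers were clear, and the bystanders and look-alikes showed no visible movement.
- **Disagreement:** the side camera was off from the wrist and scene views by roughly 5–8 mm. I worked from the wrist view, which the scene view matched.

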